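# Pack a two-layer stethoscope loan case

## Robot

A 6-joint arm with a two-finger parallel gripper is mounted at the origin on the work surface. World frame = base frame: x ahead of the robot, y to its left, z up, the work surface at z = 0. Lengths are in mm, angles in rad, forces in N, time in s.
With the tool pointing down it reaches from about 300 to 1000 mm from the base axis. Payload 5.1 kg.
Tool frame: the origin (TCP) lies between the finger pads; the fingertips stand 19 mm ahead of it and the grasp point (between the pads) is the TCP (tcp_to_tips is the distance from the TCP to the fingertips, in mm); x points along the fingers, y is the direction in which the jaws open and shut, and the axes are right-handed (so a half turn about x gives the same grasp; the last joint's range is limited). The gripper opens to 95 mm and grips with 3 to 60 N. Pads are 20 mm wide; open, the fingers measure 119 mm over their backs; the gripper's body (75 mm by 180 mm) begins 59 mm behind the grasp point.
Start: joints at [1.176, 0.124, 1.65, -0, 1.367, -0.083], TCP at [199.423, 618.64, 233.656] pointing down, gripper open.
Joint ranges: [-2.61, 2.61], [-1.02, 2.33], [0.03, 2.71], [-1.35, 4.49], [0.32, 2.68], [-2.91, 2.91]. Speed limits (rad/s): [2.57, 2.57, 3.14, 3.14, 3.14, 3.14].

## Interface

Orientations are given as a unit quaternion [x, y, z, w].
In Python, from bench import * gives the robot as it stands.
- The arm moves only by the tool arm_command, never from a script. Its argument "moves" is a list of rows, each an object with "xyz": the shift along the tool's x, y, z in cm, a list of three; "angular": the turn, a rotation vector about the tool's x, y, z in degrees, a list of three; "claw": the opening in per cent of the stroke, from 0 (shut) to 100 (fully open). A call has 1 to 12 rows; each row is the pose to reach, as a shift and turn from the pose measured when the call began, along the tool's axes at that moment; what a row does not reach only later rows make up. A row lasts 1/10 s, in which the tool goes at most 50 mm and 8.59 degrees, less where a joint would pass 70% of its speed; a pose out of reach is approached as far as the arm can. A call with a gripper value outside its range is refused whole. The fingers move at their own pace and stop on an object; the grip force is fixed at half the most. Time passes only in rows, so rows that repeat a pose let the fingers close. It gives the time, the measured TCP pose, the force and the opening at its end, in the units of the state.
- state(): the state, without advancing time (a new reading comes with each control period).
- capture(name): name is "side" or "top" or "wrist"; returns the picture (400x640x3 uint8, red, green, blue); there is no depth.
- get_calibration(name): a dict with "fov_y" (degrees; the focal length in pixels is half the picture's height over the tangent of half this angle, whatever the lens; pixels are square), "cx", "cy" (the principal point, pixels), "position" and "orientation" of the camera in the world. Camera axes: x right, y up, looking along -z (the intrinsics and any distortion apply to the point x, -y, -z); pixel columns grow to the right and rows downward; lengths in mm; the calibration is good to about 2 mm. A picture is of the moment at which its call begins: read the wrist's pose just before it. get_calibration takes no time and is no camera call; for the wrist camera it gives the pose at the moment of the call.
- close_job(): hands the job in, once; it reports no verdict.
Trained networks look in the newest picture that a camera, given by its name, has taken for a name from the list of things; names that differ only in an ending like _2 or _b are one class to them, and where a whole thing is asked for, a point or a joint stands for the part that bears it (a point fixed in the world has none). Each returns a list of dicts, best first, with "score" (0 to 1); they miss things now and then, are a little off and sometimes report something else, mostly with a low value. They report only what shows in the picture. A call takes as long as a camera call.
- find_in(camera, target): "location" ([x, y, z] in mm, in world coordinates, good to about 4 mm: the middle of the surface that is visible of it).
- pinpoint(camera, target): "location" ([x, y, z] in mm, in world coordinates, good to about 4 mm: a listed point, or the origin of a listed thing).
The state is a dict: "time_s": time; "joint_pos": joint angles; "qd": joint speeds; "joint_efforts": joint torques, N m; "tcp_pos": TCP position; "tcp_rot": TCP orientation; "wrist_force": force on the tool from outside, world axes, zero at the start; "torque": the same for the moment, N m; "grip_width": opening from 0.0 (shut) to 1.0 (fully open).
Only numpy, scipy, OpenCV 4.12 (cv2) and the standard library are available. Lean on these libraries where they do the work, as an engineer would, in place of code of your own. Each camera call takes 0.05 s, during which the arm holds its last target.

## Task

Pack the loan case: lay the double-headed chestpiece and the smaller pediatric bell flat in the bottom cavities that match their size and shape, stems in their slots, then fit the divider over them, its tongue through the slot in the end wall and its other end pressed down until the spring catch has snapped over it and the plate lies flat on the ledges. Then lay the battery handle flat in the trough on top of the divider. Leave the flat pink chestpiece, the kidney dishes, the jar and the cup where they are.

Things in the scene. Friction and masses are not known exactly. Their poses are not given: they have to be found in the camera images.
- case: Grey open case, fixed. Origin: underside centre; x along it to the spring catch, z up. Sizes in mm: outside 200 x 130, inside 184 x 120; end walls 8 thick, 74 high, sides 58 high. Floor at z 6, insert with two keyhole cavities to z 22. 6 wide ledges inside the side walls, tops at z 50, carry the divider. The -x wall has a through slot for its tongue: y -34 to 34, z 48 to 60.
- big_cavity (a point): On the case floor, centre of the larger cavity's square head pocket (54 by 54, 16 deep), at (40, -22, 6) in the case. An 18 wide slot for the stem runs from it to the case's +y side, to y = 48.
- small_cavity (a point): On the case floor, centre of the smaller cavity's square head pocket (42 by 42, 16 deep), at (-40, -22, 6) in the case. Its 18 wide stem slot runs to the case's +y side, to y = 39.
- catch_edge (a point): Fixed point (85, 0, 59) in the case: inner lower edge of the 40 wide steel catch at rest, 7 in from the +x wall; its face slopes up and back to the wall at z 72. Slot and this wall leave no room to lower the divider level: it goes in tilted 10 to 12 degrees, tongue first into the slot, catch end above the wall; then that end comes down on the catch and is pressed past it.
- catch (a joint): Spring catch travel in m: 0 fully in (at rest, also over a divider that is home), up to 0.010 pushed outward. Spring 3.2 N at 0, rising 0.4 N per mm; pressing the divider's +x end down past it (about 15 mm) takes roughly 5 to 15 N; its own weight does not do it.
- divider_grip (a point): Centre of the divider's grip bar: 60 long (x), 12 thick (y), 5 to 35 above the underside, at (0, -36, 20) from the plate's underside centre. Divider: pale plate 180 x 115 x 5, 0.22 kg, its tongue (60 wide, 14 long) in the middle of the -x end. Starts flat on the counter, bar up. Home: its axes as the case's, centred in it (2 mm play), underside at z 50.
- tongue_end (a point): Middle of the divider tongue's free end, half its thickness: (-104, 0, 2.5) from the centre of the divider's underside.
- press_spot (a point): On the plate's upper face near its +x end, (76, 0, 5) from the centre of the divider's underside: bare plate (x 60 to 90) on which to press it past the catch.
- trough (a point): Centre of the floor of the trough on the divider's upper face, (0, 22, 5) from the centre of the divider's underside. The trough is 112 long (x) and 32 wide (y) inside, with ridges 4 thick and 6 high all round.
- chestpiece_head (a point): Double-headed chestpiece, steel, 90 long, 40 high, about 0.11 kg, in one tray compartment. This point: centre of its upper round bell (30 diameter, 14 to 40 above its underside), the part to grasp, 27 above its underside. Below it, same axis, the 48 diameter diaphragm, 14 high. x along the 9 thick stem, z up.
- chestpiece_stem_end (a point): Tip of the chestpiece's stem, 66 along x from the head's axis, 8 above its underside.
- bell_head (a point): The pediatric bell, steel, smaller: 75 long, 40 high, about 0.07 kg, in another compartment. This point: centre of its upper round part (22 diameter, from 14 to 40 above its underside), the part to grasp; 27 above its underside. Below it is a 36 diameter round base 14 high. x points along the 9 thick stem, z up.
- bell_stem_end (a point): Tip of the bell's stem, 57 along x from the head's axis, 8 above its underside.
- battery_mid (a point): The battery handle: a steel bar 76 long, 24 wide and 28 high with a round 18 diameter neck 24 long on its +x end (100 over all), about 0.16 kg, in another compartment. This point: middle of the bar, 14 above its underside; x along it towards the neck, z up.
- tray: The steel returns tray, fixed, 240 (x) by 252 (y), outer and cross walls 4 thick and 14 high, floor 4 thick, four compartments about 114 by 120. Origin: centre of its underside. It holds chestpiece, bell, battery handle and the flat pink chestpiece, one in each compartment, in any order, stems towards about +y.
- pink_chestpiece: Bystander in the fourth compartment: a flat single-sided chestpiece, disc 60 diameter and 10 high with a stem. Origin at its underside.
- divider: The divider itself, origin at the centre of its plate's underside.
- battery: The battery handle itself, origin at its underside, 12 along +x from below battery_mid.
- kidney_lower: Bystander: stainless kidney dish, about 200 by 85, 38 high, at the back.
- kidney_upper: Bystander: a slightly smaller kidney dish standing in the first.
- tip_jar: Bystander: ear-tip jar, 64 diameter, 70 high.
- pen_cup: Bystander: steel cup, 72 diameter, 95 high.

How it is judged:
By the outcome, as a careful person would: the job done as asked, in the order asked, and still so for the second after the job is handed in, with the robot touching nothing.
It also fails if it takes over 72 s, if anything falls off the work surface, if the arm or the gripper's body presses on something with over 40 N, if the wrist force passes 120 N, or if a joint passes its speed limit or range.

## Working session

There is one attempt and no reset: what is moved stays moved. The work goes in short steps, Python scripts to look and compute and a tool call to move; the robot and the scene stay as the last step left them, time stands still between calls to the robot, and variables do not carry over. Pictures are saved under pics/ and viewed, and the job is handed in when it is done.

Besides the shell and the picture viewer there is one more tool, called as name(argument=value, ...), one argument or row to a line, values as JSON. arm_command: Moves the arm, as the interface text tells. Its arguments: {"type":"object","properties":{"moves":{"type":"array","items":{"type":"object","properties":{"xyz":{"type":"array","items":{"type":"number"}},"angular":{"type":"array","items":{"type":"number"}},"claw":{"type":"number"}}}}},"required":["moves"]}

```bash
ls -la; mkdir -p pics; python3 - <<'E'
from bench import *
import cv2
s=state()
for k,v in s.items(): print(k,v)
for n in ("side","top","wrist"):
    im=capture(n); cv2.imwrite(f"pics/{n}0.png",im[:,:,::-1])
    print(n,get_calibration(n))
E
```

```text
total 12
drwxr-xr-x  3 agent agent 4096 Dec  6 13:34 .
drwxr-xr-x 23 root  root  4096 Dec  6 13:34 ..
drwxr-xr-x  2 agent agent 4096 Dec  6 13:34 pics
time_s 0.0
joint_pos [ 1.17636806e+00  1.24510981e-01  1.65165999e+00 -4.82315670e-06
  1.36745661e+00 -8.25966790e-02]
qd [ 1.66205143e-03 -1.76605752e-03 -7.47247064e-05  5.58338981e-04
  1.26807156e-03 -7.35319521e-04]
joint_efforts [-2.69426209e-04 -4.17599452e+01 -3.59938610e+01  7.73992552e-02
  4.90879279e-02 -1.57839122e-04]
tcp_pos [199.22160005 618.0990516  232.39146731]
tcp_rot [ 0.10910309  0.69869744 -0.11050205  0.69836073]
wrist_force [-0.08992215 -0.64923528 -0.34334006]
torque [-0.01213969 -0.03139281 -0.05235602]
grip_width 1.0039624205182163
side {'fov_y': 57.629551322502316, 'cx': 319.2645619437212, 'cy': 198.30497057005155, 'position': array([ 351.56929902, -645.73166415,  701.8161561 ]), 'orientation': array([ 0.38451863, -0.05856197, -0.16137433,  0.90701392])}
top {'fov_y': 44.01994695680028, 'cx': 321.4304269238442, 'cy': 201.95732519378538, 'position': array([ 322.07799872,    2.87916896, 1397.58547504]), 'orientation': array([-0.06864987,  0.06962491,  0.7140229 , -0.69326104])}
wrist {'fov_y': 59.9747765664402, 'cx': 314.73604296533665, 'cy': 202.56008936175402, 'position': array([126.5316756 , 642.36359508, 383.44471833]), 'orientation': array([-0.11089553, -0.08035748,  0.58304828,  0.80081181])}
```

View pics/top0.png

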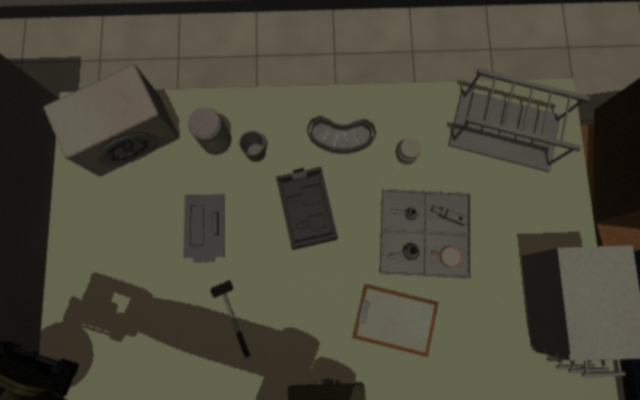

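View pics/side0.png

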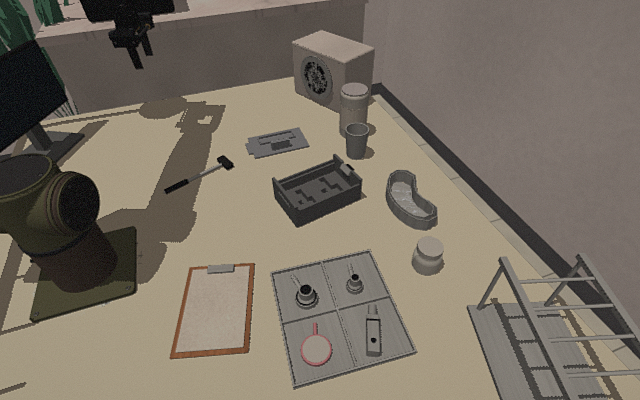

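View pics/wrist0.png

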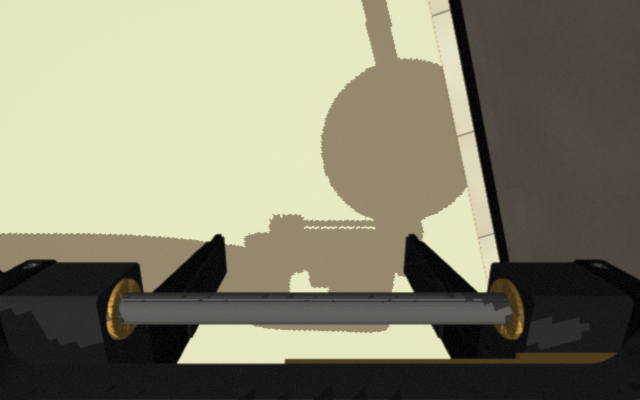

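```bash
python3 - <<'E'
from bench import *
import numpy as np
np.set_printoptions(precision=1,suppress=True)
print(state()["time_s"])
names="case big_cavity small_cavity catch_edge divider divider_grip tongue_end press_spot trough chestpiece_head chestpiece_stem_end bell_head bell_stem_end battery_mid battery tray pink_chestpiece".split()
for n in names:
    for c in ("top","side"):
        r=pinpoint(c,n)
        print(n,c,[(np.array(d["location"]),round(d["score"],2)) for d in r[:3]])
print(state()["time_s"])
E
```

```text
0.15
case top [(array([577.7,  42.8,   1.1]), 0.91), (array([781.7, -66.7,   2.7]), 0.61)]
case side [(array([577.1,  40.4,   0.4]), 0.82), (array([ 548.4, -365.3,    4.8]), 0.19)]
big_cavity top [(array([618.2,  27.5,   6.2]), 0.61)]
big_cavity side [(array([624. ,  23.2,  10.1]), 0.56)]
small_cavity top [(array([544.1,  10.3,   9.8]), 0.76), (array([ 569.1, -202.6,   11.5]), 0.55)]
small_cavity side [(array([543. ,  13.2,   4.6]), 0.74), (array([ 567. , -201. ,   13.2]), 0.74), (array([620.5,  26.3,  10.4]), 0.48)]
catch_edge top [(array([658.6,  57.3,  61.9]), 0.68)]
catch_edge side [(array([440.8, 330.9,   5.5]), 0.4), (array([541.5,   8.7,   5. ]), 0.26)]
divider top [(array([543.9, 334.1,  -1.8]), 0.67)]
divider side [(array([539.3, 334.3,   1.2]), 0.98), (array([623.6, 336.9,   2.9]), 0.16)]
divider_grip top [(array([543.5, 295.3,  21.3]), 0.59), (array([623.5, 333.6,   6.3]), 0.58)]
divider_grip side [(array([542.4, 294.8,  21.5]), 0.68)]
tongue_end top [(array([439.9, 332.3,   1.8]), 0.88)]
tongue_end side [(array([441.2, 331. ,   2.1]), 0.78), (array([780.6, -65.9,  -1.7]),
[... 782 characters left out ...]
203.2,   12.1]), 0.75)]
bell_stem_end side [(array([ 566.3, -201.9,   13.3]), 0.69)]
battery_mid top [(array([ 541.4, -372.8,   16.3]), 0.79)]
battery_mid side [(array([ 545.3, -373.5,   17.5]), 0.72)]
battery top [(array([ 548.9, -361.7,    3. ]), 0.72), (array([ 569.4, -200.9,   14.1]), 0.56)]
battery side [(array([ 551.1, -362.8,    4.4]), 0.58), (array([623.9, 333.1,   1.3]), 0.51)]
tray top [(array([ 500.7, -291.2,    1.2]), 0.61)]
tray side [(array([ 495.4, -300.8,    1. ]), 0.89)]
pink_chestpiece top [(array([ 432.2, -347. ,    5.8]), 0.6), (array([ 448. , -253.4,   29.6]), 0.37)]
pink_chestpiece side [(array([ 430.9, -348.9,    8.5]), 0.78), (array([538.1,  10.4,   4.8]), 0.63)]
1.85
```

The top and side pictures show the case at about (305,205) in top with the catch towards +x, and the divider at (205,225) with its tongue towards the robot. In the tray, the chestpiece is at (410,250), the bell at (410,212), the battery handle at (448,215) and the pink piece at (452,256). The network readings agree with the pictures. Next I'll write helpers and fit the poses.

```bash
cat > h.py <<'E'
from bench import *
import numpy as np, cv2
from scipy.spatial.transform import Rotation as R
np.set_printoptions(precision=2,suppress=True)
def tool(yaw,pitchR=None):
    # tool x = down, tool y = (cos yaw, sin yaw,0)
    x=np.array([0,0,-1.]); y=np.array([np.cos(yaw),np.sin(yaw),0]); z=np.cross(x,y)
    M=R.from_matrix(np.c_[x,y,z])
    return pitchR*M if pitchR is not None else M
def cur():
    s=state(); return s, np.array(s["tcp_pos"]), R.from_quat(s["tcp_rot"])
def yaw_now(q): 
    y=q.as_matrix()[:,1]; return np.arctan2(y[1],y[0])
def rel(p,M,p0=None,q0=None):
    if p0 is None: s,p0,q0=cur()
    d=q0.inv().apply(np.array(p)-p0)/10
    rv=(q0.inv()*M).as_rotvec(degrees=True)
    n=max(np.linalg.norm(d)*10/50,np.linalg.norm(rv)/8.59)
    print("xyz",d.round(2).tolist(),"ang",rv.round(1).tolist(),"rows>=",round(n,1))
def project(cal,P,shape=(400,640)):
    f=shape[0]/2/np.tan(np.radians(cal["fov_y"])/2)
    Q=R.from_quat(cal["orientation"]).inv().apply(np.atleast_2d(P)-cal["position"])
    return np.c_[cal["cx"]+f*Q[:,0]/-Q[:,2], cal["cy"]-f*Q[:,1]/-Q[:,2]]
def fit(pts_local,pts_world,w=None):
    a=np.array(pts_local,float)[:,:2]; b=np.array(pts_world,float)[:,:2]
    ca,cb=a.mean(0),b.mean(0); A=a-ca;B=b-cb
    th=np.arctan2((A[:,0]*B[:,1]-A[:,1]*B[:,0]).sum(),(A*B).sum())
    c,s=np.cos(th),np.sin(th); t=cb-np.array([[c,-s],[s,c]])@ca
    res=b-(a@np.array([[c,-s],[s,c]]).T+t)
    return t,th,res
E
python3 - <<'E'
from h import *
s,p,q=cur(); print(p,np.degrees(yaw_now(q)),q.as_matrix(),s["joint_pos"])
cal=get_calibration("wrist")
print("cam in tool",q.inv().apply(cal["position"]-p),(q.inv()*R.from_quat(cal["orientation"])).as_matrix())
t,th,r=fit([(0,0),(0,0),(40,-22),(40,-22),(-40,-22),(-40,-22),(85,0)],[(577.7,42.8),(577.1,40.4),(618.2,27.5),(624,23.2),(544.1,10.3),(543,13.2),(658.6,57.3)]);print("case",t,np.degrees(th),r.tolist())
t,th,r=fit([(0,0),(0,0),(0,-36),(0,-36),(-104,0),(-104,0),(76,0),(76,0),(0,22),(0,22)],[(543.9,334.1),(539.3,334.3),(543.5,295.3),(542.4,294.8),(439.9,332.3),(441.2,331),(621.2,330.8),(622.8,333.8),(541.8,355.8),(541,357)]);print("div",t,np.degrees(th),r.tolist())
E
```

```text
[199.44 618.65 233.67] 72.13362383728307 [[ 0.    0.31  0.95]
 [ 0.    0.95 -0.31]
 [-1.    0.   -0.  ]] [ 1.18  0.12  1.65  0.    1.37 -0.08]
cam in tool [-150.75    0.41  -76.66] [[-0.    0.27 -0.96]
 [ 1.    0.   -0.  ]
 [ 0.   -0.96 -0.27]]
case [577.5  40.7] 10.998456075852259 [[0.2039444942654427, 2.1046959498305284], [-0.39605550573458004, -0.29530405016947014], [-2.7585644595228587, 0.7693053407828501], [3.041435540477096, -3.5306946592171506], [1.6720215194592356, -1.168091152681665], [0.5720215194592129, 1.7319088473183335], [-2.33480310840298, 0.3881797241365774]]
div [543.28 332.75] 0.338994022596665 [[0.6166642921813263, 1.3469164548503727], [-3.9833357078186964, 1.5469164548503613], [0.0036693086595960267, -1.4537136459834414], [-1.0963306913404267, -1.9537136459834414], [0.6148440008837497, 0.1622352961355773], [1.914844000883761, -1.137764703864434], [1.917994505052775, -2.402739621473472], [3.517994505052684, 0.5972603785265278], [-1.3531721067776061, 1.047301516471009], [-2.1531721067775607, 2.2473015164709977]]
```

```bash
python3 - <<'E'
from h import *
rel([583,12,260],tool(np.radians(11)))
E
```

```text
xyz [-2.63, -45.97, 55.12] ang [61.1, -0.0, -0.0] rows>= 14.4
```

arm_command(
  moves=[
    {"xyz": [-2.6,-46,55],"angular": [61.1,0,0],"claw": 70},
    {"xyz": [-2.6,-46,55],"angular": [61.1,0,0],"claw": 70},
    {"xyz": [-2.6,-46,55],"angular": [61.1,0,0],"claw": 70},
    {"xyz": [-2.6,-46,55],"angular": [61.1,0,0],"claw": 70},
    {"xyz": [-2.6,-46,55],"angular": [61.1,0,0],"claw": 70},
    {"xyz": [-2.6,-46,55],"angular": [61.1,0,0],"claw": 70},
    {"xyz": [-2.6,-46,55],"angular": [61.1,0,0],"claw": 70},
    {"xyz": [-2.6,-46,55],"angular": [61.1,0,0],"claw": 70},
    {"xyz": [-2.6,-46,55],"angular": [61.1,0,0],"claw": 70},
    {"xyz": [-2.6,-46,55],"angular": [61.1,0,0],"claw": 70},
    {"xyz": [-2.6,-46,55],"angular": [61.1,0,0],"claw": 70},
    {"xyz": [-2.6,-46,55],"angular": [61.1,0,0],"claw": 70},
  ],
)

```text
time_s: 3.05
tcp_pos: [520.0, 109.5, 255.9]
tcp_rot: [0.45, 0.545, -0.449, 0.546]
wrist_force: [0.2, 1.1, -0.3]
grip_width: 0.699
```

```bash
python3 - <<'E'
from h import *
rel([583,12,260],tool(np.radians(11)));print(cur())
E
```

```text
xyz [-0.41, 4.33, 10.77] ang [0.0, -0.0, -0.1] rows>= 2.3
({'time_s': 3.05, 'joint_pos': array([ 0.11, -0.15,  1.89,  0.  ,  1.41, -0.09]), 'qd': array([-0.88,  0.36, -0.34,  0.  , -0.02, -0.87]), 'joint_efforts': array([  3.54, -31.7 , -34.69,  -0.05,   0.21,   0.7 ]), 'tcp_pos': array([519.96, 109.45, 255.87]), 'tcp_rot': array([ 0.45,  0.55, -0.45,  0.55]), 'wrist_force': array([ 0.16,  1.1 , -0.34]), 'torque': array([-0.08,  0.01,  0.07]), 'grip_width': 0.6991841267433377}, array([519.96, 109.45, 255.87]), Rotation.from_matrix(array([[ 0.  ,  0.98,  0.19],
                            [ 0.  ,  0.19, -0.98],
                            [-1.  ,  0.  , -0.  ]])))
```

arm_command(
  moves=[
    {"xyz": [-0.4,4.3,10.8],"claw": 70},
    {"xyz": [-0.4,4.3,10.8],"claw": 70},
    {"xyz": [-0.4,4.3,10.8],"claw": 70},
    {"xyz": [-0.4,4.3,10.8],"claw": 70},
  ],
)

```text
invalid input at $.moves[0]: expected keys xyz, angular, claw
```

```bash
cat >> h.py <<'E'
def rect(x0,x1,y0,y1,z): return np.array([[x0,y0,z],[x1,y0,z],[x1,y1,z],[x0,y1,z]],float)
def draw(im,cal,loc,t,th,polys,col):
    M=R.from_euler('z',th)
    for P in polys:
        W=M.apply(P)+np.r_[t,loc]
        uv=project(cal,W)
        cv2.polylines(im,[np.round(uv*8).astype(np.int32)],True,col,1,cv2.LINE_AA,3)
CASE=[rect(-100,100,-65,65,0),rect(-92,92,-60,60,58),rect(-100,-92,-65,65,74),rect(92,100,-65,65,74),rect(13,67,-49,5,22),rect(-61,-19,-43,-1,22),rect(31,49,5,48,22),rect(-49,-31,-1,39,22)]
DIV=[rect(-90,90,-57.5,57.5,5),rect(-30,30,-42,-30,35),rect(-104,-90,-30,30,5),rect(-60,60,2,42,11)]
def shot(cam,fn):
    s,p,q=cur(); cal=get_calibration(cam); im=capture(cam)[:,:,::-1].copy(); cv2.imwrite("pics/"+fn+".png",im); np.savez("pics/"+fn+".npz",im=im,**cal); return im,cal,s
E
python3 - <<'E'
from h import *
im,cal,s=shot("wrist","case1"); print(s["time_s"],s["tcp_pos"],s["qd"])
L=[];W=[]
for n,l in [("case",(0,0)),("big_cavity",(40,-22)),("small_cavity",(-40,-22)),("catch_edge",(85,0))]:
    r=pinpoint("wrist",n); print(n,[(np.array(d["location"]),round(d["score"],2)) for d in r[:2]])
    if r: L.append(l);W.append(r[0]["location"])
t,th,res=fit(L,W);print(t,np.degrees(th),res.tolist())
o=im.copy();draw(o,cal,0,[577.5,40.7],np.radians(11),CASE,(0,255,0));cv2.imwrite("pics/case1o.png",o)
E
```

```text
3.05 [519.96 109.45 255.87] [-0.88  0.36 -0.34  0.   -0.02 -0.87]
case [(array([580.6,  39. ,   2.3]), 0.84)]
big_cavity [(array([620.3,  26.2,   4.4]), 0.79)]
small_cavity [(array([540.9,  10.8,   5.3]), 0.78)]
catch_edge [(array([663.6,  59.7,  63. ]), 0.68)]
[578.31  40.39] 11.699037726022343 [[2.2890364393593927, -1.3876078285680435], [-1.6409708986952865, -0.7554650478607989], [-2.70287359743827, 0.06620290641599169], [2.054808056773936, 2.076869970012879]]
```

View pics/case1o.png

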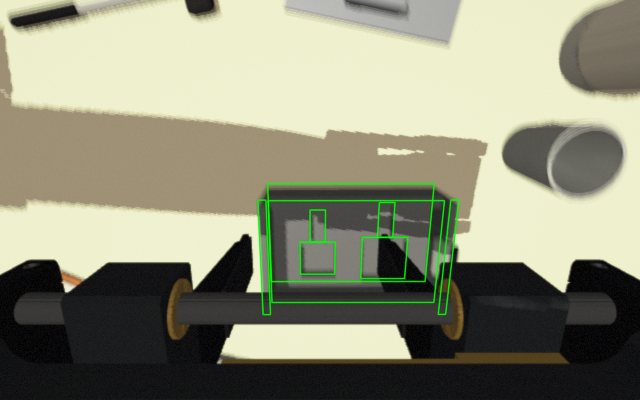

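Moving left that picture blurred, and every row needs all three keys. The wireframe already lies on the case at (260-455, 185-310). I'll move on to the proper viewing pose.

```bash
python3 - <<'E'
from h import *
rel([583,5,265],tool(np.radians(11)));print(cur()[1])
E
```

```text
xyz [-0.98, 4.25, 11.67] ang [-0.0, -0.0, 0.0] rows>= 2.5
[518.98 111.49 255.25]
```

arm_command(
  moves=[
    {"xyz": [-1,4.2,11.7],"angular": [0,0,0],"claw": 70},
    {"xyz": [-1,4.2,11.7],"angular": [0,0,0],"claw": 70},
    {"xyz": [-1,4.2,11.7],"angular": [0,0,0],"claw": 70},
    {"xyz": [-1,4.2,11.7],"angular": [0,0,0],"claw": 70},
    {"xyz": [-1,4.2,11.7],"angular": [0,0,0],"claw": 70},
  ],
)

```text
time_s: 3.8
tcp_pos: [582.1, 6.1, 264.9]
tcp_rot: [0.449, 0.547, -0.449, 0.545]
wrist_force: [-0.4, 0.2, 0.1]
grip_width: 0.7
```

```bash
python3 - <<'E'
from h import *
im,cal,s=shot("wrist","case2"); print(s["time_s"],s["tcp_pos"],s["qd"])
L=[];W=[]
for n,l in [("case",(0,0)),("big_cavity",(40,-22)),("small_cavity",(-40,-22)),("catch_edge",(85,0))]:
    r=pinpoint("wrist",n); print(n,[(np.array(d["location"]),round(d["score"],2)) for d in r[:2]])
    if r: L.append(l);W.append(r[0]["location"])
t,th,res=fit(L,W);print(t,np.degrees(th),res.tolist())
o=im.copy();draw(o,cal,0,[578,40.6],np.radians(11.2),CASE,(0,255,0));cv2.imwrite("pics/case2o.png",o)
print(cur()[1])
E
```

```text
3.8 [582.06   6.13 264.94] [ 0.02 -0.01  0.01 -0.   -0.   -0.  ]
case [(array([577.5,  39.3,   0.4]), 0.68), (array([ 504.8, -294.2,   -0.9]), 0.37)]
big_cavity [(array([619.9,  26.6,   2.7]), 0.73)]
small_cavity [(array([542.8,  14.7,   8.8]), 0.9), (array([ 738.9, -256.2,   -3.4]), 0.23)]
catch_edge [(array([659.3,  60.8,  60.5]), 0.6)]
[576.83  41.8 ] 11.734408418134477 [[0.6680216432253019, -2.498383793622118], [-0.5702695128973119, -1.7931779028694983], [0.6577986576002104, 2.576847809398963], [-0.7555507879284278, 1.7147138870926426]]
[581.99   6.05 265.21]
```

View pics/case2o.png

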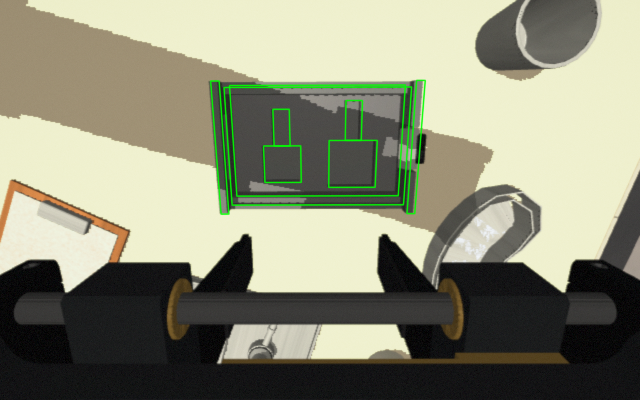

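The wireframe lands on the case (outline (210-425, 80-213), catch at (421,149)). I'll refine the fit on an enlarged crop.

```bash
cat >> h.py <<'E'
def zoom(fn,out,x0,x1,y0,y1,k,items,gain=2.0):
    d=np.load("pics/"+fn+".npz"); im=d["im"]; cal={a:d[a] for a in ("fov_y","cx","cy","position","orientation")}
    c=cv2.resize(np.clip(im[y0:y1,x0:x1].astype(float)*gain,0,255).astype(np.uint8),None,fx=k,fy=k,interpolation=cv2.INTER_CUBIC)
    for (z,t,th,polys,col) in items:
        M=R.from_euler('z',th)
        for P in polys:
            uv=project(cal,M.apply(P)+np.r_[t,z]); uv=(uv+0.5-[x0,y0])*k-0.5
            cv2.polylines(c,[np.round(uv*8).astype(np.int32)],True,col,1,cv2.LINE_AA,3)
    cv2.imwrite("pics/"+out+".png",c)
E
python3 - <<'E'
from h import *
zoom("case2","case2a",195,435,70,220,3.3,[],3)
zoom("case2","case2z",195,435,70,220,3.3,[(0,[577.5,41],np.radians(11.2),CASE,(0,255,0))],3)
E
```

```text
(no output)
```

View pics/case2a.png

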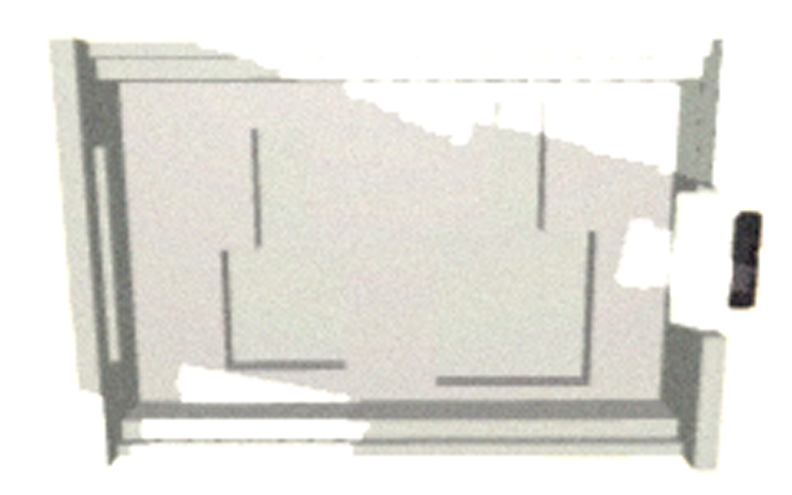

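View pics/case2z.png

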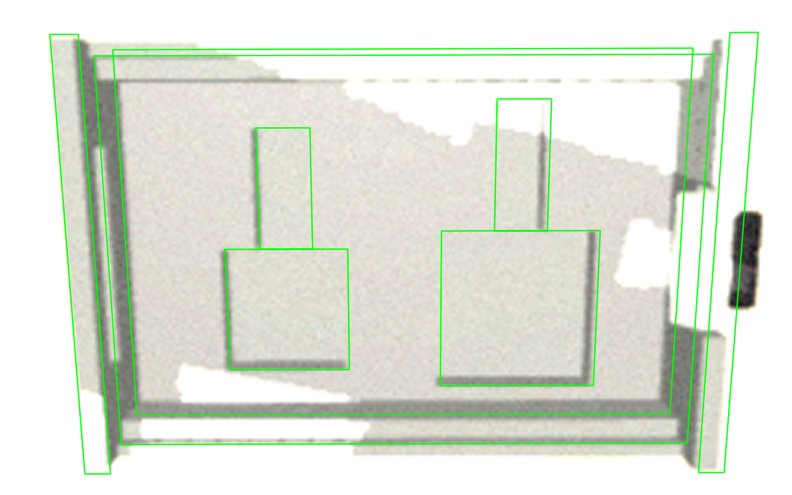

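```bash
python3 - <<'E'
from h import *
zoom("case2","case2b",200,320,70,220,4,[],2)
zoom("case2","case2c",315,435,70,220,4,[],1.6)
a=cv2.imread("pics/case2b.png");b=cv2.imread("pics/case2c.png")
o=cv2.hconcat([a,b[:, :320]]); cv2.imwrite("pics/case2d.png",cv2.hconcat([a[:,:400],b[:,80:480]]))
E
```

```text
(no output)
```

View pics/case2d.png

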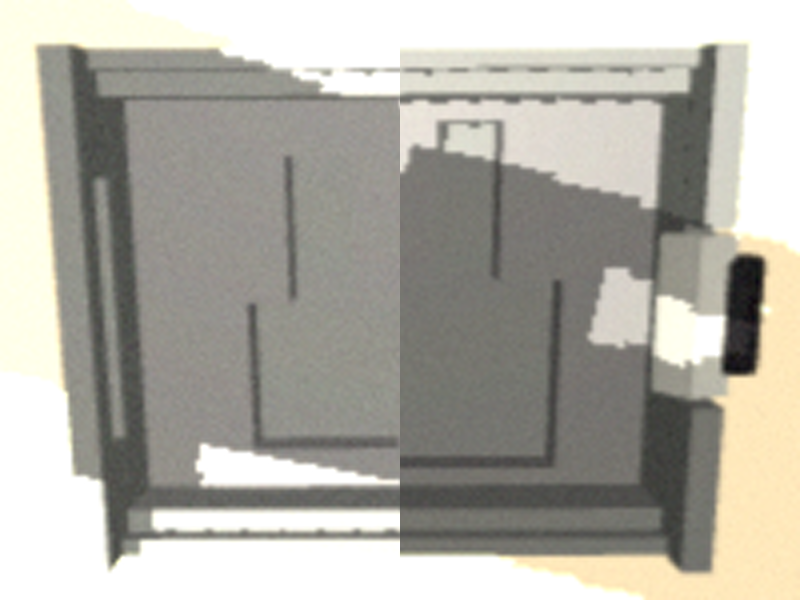

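```bash
python3 - <<'E'
from h import *
from scipy.optimize import least_squares
d=np.load("pics/case2.npz"); cal={a:d[a] for a in ("fov_y","cx","cy","position","orientation")}
obs=[(38,45,-100,65,74),(73,45,-92,65,74),(110,568,-92,-65,74),(747,45,100,65,74),(712,45,92,65,74),(683,570,92,-65,74),(713,570,100,-65,74),
(255,447,-61,-43,22),(248,303,-61,-1,22),(285,157,-49,39,22),(291,298,-49,-1,22),(503,121,49,48,22),(500,278,49,5,22),(560,281,67,5,22),(553,468,67,-49,22),(437,121,31,48,22)]
uv=np.array([((X+.5)/4-.5+200 if X<400 else (X-320+.5)/4-.5+315,(Y+.5)/4-.5+70) for X,Y,*_ in obs])
P=np.array([o[2:] for o in obs],float)
def f(v,full=False):
    W=R.from_euler('z',v[2]).apply(P)+[v[0],v[1],v[3] if len(v)>3 else 0]
    c=dict(cal)
    if len(v)>4: 
        c["orientation"]=(R.from_quat(cal["orientation"])*R.from_rotvec([v[4],v[5],0])).as_quat()
    r=project(c,W)-uv
    return r if full else r.ravel()
for x0 in ([577,41,.19],[577,41,.19,0],[577,41,.19,0,0,0]):
    s=least_squares(f,x0,loss="soft_l1"); print(s.x[:2],np.degrees(s.x[2]),s.x[3:],np.sqrt((s.fun**2).mean())); 
print(f(s.x,True).round(1).tolist())
s=least_squares(f,[577,41,.19,0]);print(f(s.x,True).round(1).tolist())
E
```

```text
[576.37  40.42] 11.230505312732099 [] 0.7610976666384938
[576.35  40.24] 11.181947046834221 [-3.19] 0.5172791983432257
[575.17  40.38] 11.142028919639044 [-3.29  0.    0.  ] 0.5164662334726422
[[0.2, -0.1], [-0.1, -0.2], [0.3, 0.9], [0.4, -0.7], [0.7, -0.7], [-1.3, 0.2], [-1.1, 0.2], [0.2, 0.0], [0.4, -0.2], [0.4, -0.1], [0.1, 1.1], [-0.2, 0.2], [-0.7, 0.5], [0.2, -0.2], [-0.1, -0.4], [-0.1, 0.2]]
[[0.2, -0.2], [-0.0, -0.2], [0.4, 1.0], [0.6, -0.7], [0.8, -0.7], [-1.2, 0.1], [-1.0, 0.1], [0.1, 0.0], [0.3, -0.2], [0.4, -0.2], [0.1, 1.0], [-0.2, 0.1], [-0.7, 0.5], [0.2, -0.3], [-0.1, -0.5], [-0.1, 0.2]]
```

```bash
python3 - <<'E'
from h import *
rel([512,-310,240],tool(np.radians(11.2)))
E
```

```text
xyz [2.51, -12.96, 29.67] ang [-0.1, -0.0, 0.0] rows>= 6.5
```

arm_command(
  moves=[
    {"xyz": [2.5,-13,29.7],"angular": [0,0,0],"claw": 60},
    {"xyz": [2.5,-13,29.7],"angular": [0,0,0],"claw": 60},
    {"xyz": [2.5,-13,29.7],"angular": [0,0,0],"claw": 60},
    {"xyz": [2.5,-13,29.7],"angular": [0,0,0],"claw": 60},
    {"xyz": [2.5,-13,29.7],"angular": [0,0,0],"claw": 60},
    {"xyz": [2.5,-13,29.7],"angular": [0,0,0],"claw": 60},
    {"xyz": [2.5,-13,29.7],"angular": [0,0,0],"claw": 60},
    {"xyz": [2.5,-13,29.7],"angular": [0,0,0],"claw": 60},
    {"xyz": [2.5,-13,29.7],"angular": [0,0,0],"claw": 60},
    {"xyz": [2.5,-13,29.7],"angular": [0,0,0],"claw": 60},
  ],
)

```text
time_s: 5.05
tcp_pos: [512.1, -309.0, 240.2]
tcp_rot: [0.449, 0.547, -0.449, 0.546]
wrist_force: [0.5, -0.6, 0.4]
grip_width: 0.597
```

```bash
python3 - <<'E'
from h import *
im,cal,s=shot("wrist","tray1"); print(s["time_s"],s["tcp_pos"],np.abs(s["qd"]).max())
for n in ("chestpiece_head","chestpiece_stem_end","bell_head","bell_stem_end","battery_mid","battery","tray"):
    r=pinpoint("wrist",n); print(n,[(np.array(d["location"]),round(d["score"],2)) for d in r[:3]])
    if r:
        u=project(cal,r[0]["location"])[0]; cv2.circle(im,(int(u[0]),int(u[1])),3,(0,0,255),1)
cv2.imwrite("pics/tray1o.png",im)
E
```

```text
5.05 [ 512.12 -309.03  240.22] 0.008060204867063905
chestpiece_head [(array([ 448.6, -250.2,   29.8]), 0.91)]
chestpiece_stem_end [(array([ 440.6, -185.2,   11.4]), 0.61), (array([ 446.2, -248.4,   31.2]), 0.26)]
bell_head [(array([ 558.2, -259.8,   30.1]), 0.75)]
bell_stem_end [(array([ 565.6, -196.6,    7.6]), 0.91)]
battery_mid [(array([ 539.3, -370.1,   19.2]), 0.66)]
battery [(array([ 547.1, -364. ,   -1.6]), 0.62)]
tray [(array([ 502.8, -293.9,   -1.5]), 0.62)]
```

View pics/tray1o.png

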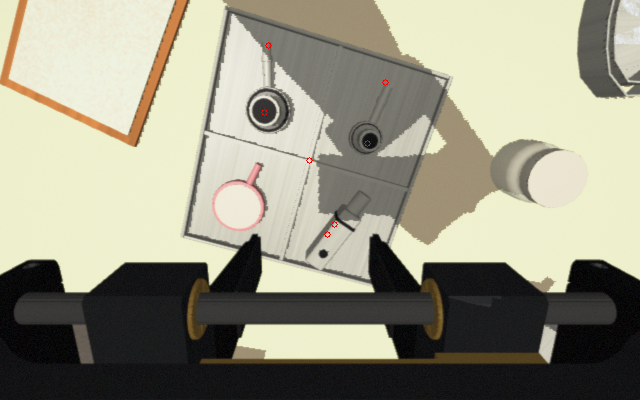

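```bash
cat >> h.py <<'E'
def circ(x,y,r,z,n=40):
    a=np.linspace(0,2*np.pi,n,endpoint=False); return np.c_[x+r*np.cos(a),y+r*np.sin(a),np.full(n,z)]
CP=[circ(0,0,15,40),circ(0,0,24,14),rect(24,66,-4.5,4.5,12.5)]
BL=[circ(0,0,11,40),circ(0,0,18,14),rect(18,57,-4.5,4.5,12.5)]
BT=[rect(-50,26,-12,12,28),rect(26,50,-9,9,14)]
E
python3 - <<'E'
from h import *
zoom("tray1","t1",235,305,30,140,5,[(4,[449.5,-248.5],np.radians(101),CP,(0,255,0))],1.3)
zoom("tray1","t2",345,415,65,175,5,[(4,[557,-259.8],np.radians(78),BL,(0,255,0))],2)
a=cv2.imread("pics/t1.png");b=cv2.imread("pics/t2.png");cv2.imwrite("pics/t12.png",cv2.hconcat([a,b]))
E
```

```text
(no output)
```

View pics/t12.png

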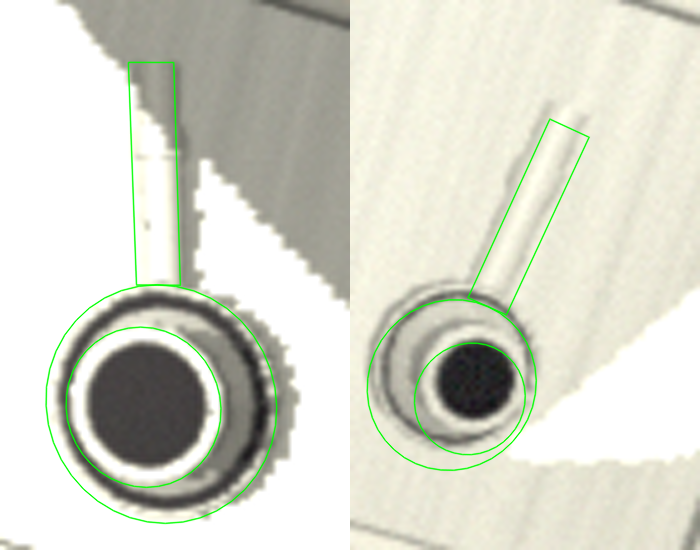

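Both pieces show clearly in the picture, the chestpiece head at (267,110) and the bell at (368,138). The chestpiece overlay fits to about 1 mm. The bell sits about 4 mm further +y than the network reading. I'll grasp the chestpiece first.

```bash
python3 - <<'E'
from h import *
rel([450.3,-248,95],tool(np.radians(11.2)))
rel([450.3,-248,40],tool(np.radians(11.2)))
E
```

```text
xyz [14.52, -4.83, -7.27] ang [-0.0, -0.0, 0.0] rows>= 3.4
xyz [20.02, -4.83, -7.27] ang [-0.0, -0.0, 0.0] rows>= 4.4
```

arm_command(
  moves=[
    {"xyz": [14.5,-4.8,-7.3],"angular": [0,0,0],"claw": 60},
    {"xyz": [14.5,-4.8,-7.3],"angular": [0,0,0],"claw": 60},
    {"xyz": [14.5,-4.8,-7.3],"angular": [0,0,0],"claw": 60},
    {"xyz": [14.5,-4.8,-7.3],"angular": [0,0,0],"claw": 60},
    {"xyz": [17.5,-4.8,-7.3],"angular": [0,0,0],"claw": 60},
    {"xyz": [20,-4.8,-7.3],"angular": [0,0,0],"claw": 60},
    {"xyz": [20,-4.8,-7.3],"angular": [0,0,0],"claw": 60},
    {"xyz": [20,-4.8,-7.3],"angular": [0,0,0],"claw": 60},
    {"xyz": [20,-4.8,-7.3],"angular": [0,0,0],"claw": 0},
    {"xyz": [20,-4.8,-7.3],"angular": [0,0,0],"claw": 0},
    {"xyz": [20,-4.8,-7.3],"angular": [0,0,0],"claw": 0},
    {"xyz": [20,-4.8,-7.3],"angular": [0,0,0],"claw": 0},
  ],
)

```text
time_s: 6.65
tcp_pos: [450.9, -247.9, 41.0]
tcp_rot: [0.449, 0.546, -0.449, 0.546]
wrist_force: [-1.4, -0.9, 0.7]
grip_width: 0.322
```

```bash
python3 - <<'E'
from h import *
im,cal,s=shot("wrist","g1"); print(s["tcp_pos"],s["grip_width"],s["wrist_force"])
d=[577,40.5]; th=np.radians(11.2)
E
```

```text
[ 450.92 -247.93   41.04] 0.32225912179371297 [-1.36 -0.86  0.68]
```

View pics/g1.png

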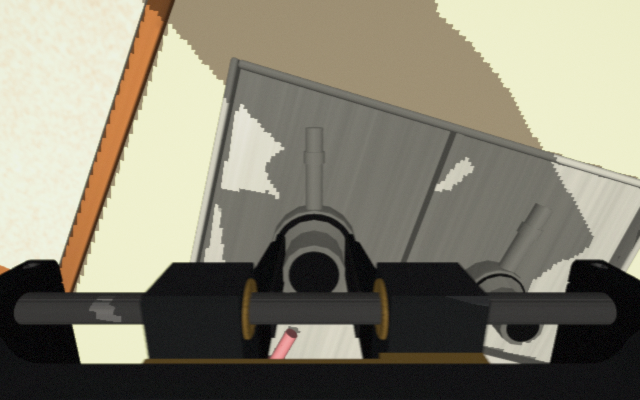

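```bash
python3 - <<'E'
from h import *
zoom("g1","g1z",250,380,110,300,3,[(4,[450.9,-247.9],np.radians(101.2),CP,(0,255,0))],2)
rel([450.9,-247.9,130],tool(np.radians(11.2)))
# case target
def tgt(l): 
    return R.from_euler('z',np.radians(11.2)).apply(l)+[577,40.5,0]
b=tgt([40,-22,0]);print(b)
rel([b[0],b[1],130],tool(np.radians(11.2)))
rel([b[0],b[1],44],tool(np.radians(11.2)))
E
```

```text
xyz [-8.9, 0.0, 0.0] ang [-0.0, 0.0, -0.0] rows>= 1.8
[620.51  26.69   0.  ]
xyz [-8.9, 21.96, -23.65] ang [-0.0, 0.0, -0.0] rows>= 6.7
xyz [-0.3, 21.95, -23.66] ang [-0.0, 0.0, -0.0] rows>= 6.5
```

View pics/g1z.png

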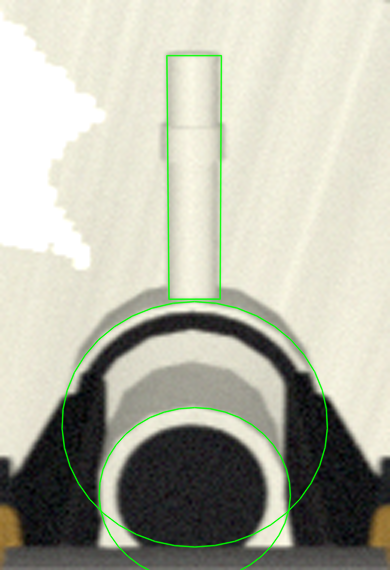

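arm_command(
  moves=[
    {"xyz": [-5,0,0],"angular": [0,0,0],"claw": 0},
    {"xyz": [-9,0.5,-0.5],"angular": [0,0,0],"claw": 0},
    {"xyz": [-9,22,-23.5],"angular": [0,0,0],"claw": 0},
    {"xyz": [-9,22,-23.5],"angular": [0,0,0],"claw": 0},
    {"xyz": [-9,22,-23.5],"angular": [0,0,0],"claw": 0},
    {"xyz": [-9,22,-23.5],"angular": [0,0,0],"claw": 0},
    {"xyz": [-9,22,-23.5],"angular": [0,0,0],"claw": 0},
    {"xyz": [-9,22,-23.5],"angular": [0,0,0],"claw": 0},
    {"xyz": [-9,22,-23.5],"angular": [0,0,0],"claw": 0},
    {"xyz": [-9,22,-23.5],"angular": [0,0,0],"claw": 0},
    {"xyz": [-9,22,-23.5],"angular": [0,0,0],"claw": 0},
  ],
)

```text
time_s: 7.8
tcp_pos: [620.6, 24.7, 130.4]
tcp_rot: [0.449, 0.546, -0.449, 0.546]
wrist_force: [-0.2, 0.8, -1.4]
grip_width: 0.308
```

```bash
python3 - <<'E'
from h import *
im,cal,s=shot("wrist","p1"); print(s["tcp_pos"],s["grip_width"],s["wrist_force"])
p=s["tcp_pos"]
o=np.r_[p[:2]]+np.array([-.19,.98])*1
zoom("p1","p1z",200,440,60,300,2.5,[(p[2]-36,o,np.radians(101.2),CP,(0,255,0)),(0,[577,40.5],np.radians(11.2),CASE,(255,0,255)),(0,[576.4,40.3],np.radians(11.2),CASE,(255,255,0))],2)
b=R.from_euler('z',np.radians(11.2)).apply([40,-23,0])+[577,40.5,0]
rel([b[0],b[1],43],tool(np.radians(11.2)))
E
```

```text
[620.56  24.71 130.4 ] 0.3076391849161063 [-0.25  0.78 -1.39]
xyz [8.75, 0.07, -0.15] ang [-0.1, 0.0, 0.1] rows>= 1.7
```

View pics/p1z.png

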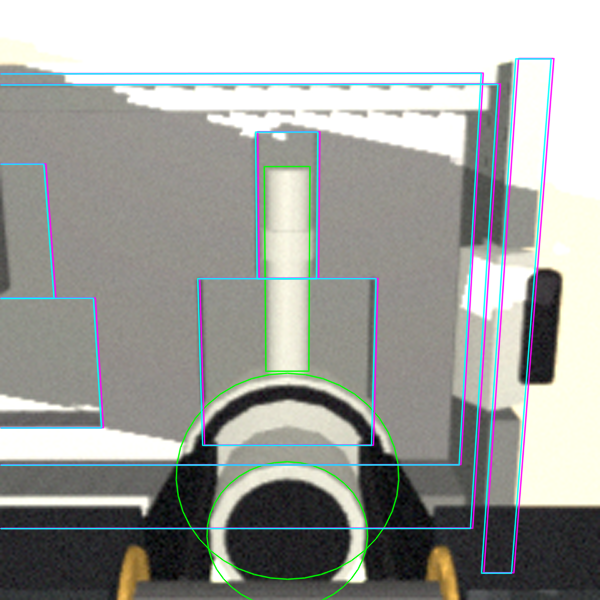

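arm_command(
  moves=[
    {"xyz": [4,0.1,-0.1],"angular": [0,0,0],"claw": 0},
    {"xyz": [6.5,0.1,-0.1],"angular": [0,0,0],"claw": 0},
    {"xyz": [8.6,0.1,-0.1],"angular": [0,0,0],"claw": 0},
    {"xyz": [8.6,0.1,-0.1],"angular": [0,0,0],"claw": 0},
    {"xyz": [8.6,0.1,-0.1],"angular": [0,0,0],"claw": 0},
  ],
)

```text
time_s: 8.35
tcp_pos: [620.5, 23.9, 44.6]
tcp_rot: [0.449, 0.546, -0.45, 0.545]
wrist_force: [-0.1, 0.8, -1.4]
grip_width: 0.31
```

```bash
python3 - <<'E'
from h import *
im,cal,s=shot("wrist","p2"); print(s["tcp_pos"],s["grip_width"],s["wrist_force"],s["torque"])
E
```

```text
[620.52  23.89  44.58] 0.3098419357159392 [-0.06  0.79 -1.37] [-0.04  0.06 -0.02]
```

View pics/p2.png

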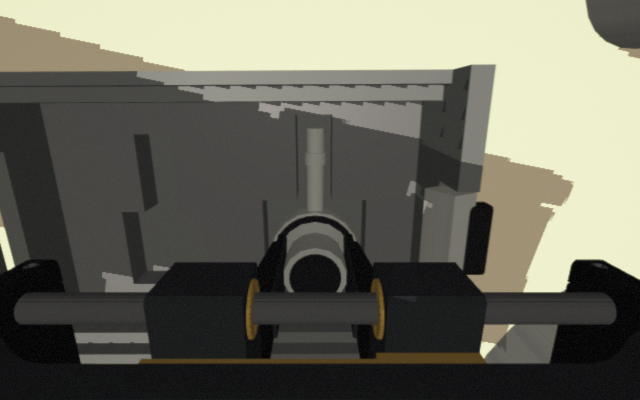

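arm_command(
  moves=[
    {"xyz": [0.1,0,0],"angular": [0,0,0],"claw": 50},
    {"xyz": [0.1,0,0],"angular": [0,0,0],"claw": 50},
    {"xyz": [0.1,0,0],"angular": [0,0,0],"claw": 50},
    {"xyz": [-5,0,0],"angular": [0,0,0],"claw": 50},
    {"xyz": [-10,0,0],"angular": [0,0,0],"claw": 50},
    {"xyz": [-12,0,0],"angular": [0,0,0],"claw": 50},
  ],
)

```text
time_s: 9.0
tcp_pos: [623.9, 24.3, 171.9]
tcp_rot: [0.451, 0.543, -0.448, 0.548]
wrist_force: [1.3, -0.0, 0.7]
grip_width: 0.501
```

```bash
python3 - <<'E'
from h import *
zoom("g1","g1b",440,600,190,350,4,[(4,[556.8,-255.9],np.radians(78),BL,(0,255,0)),(4,[557,-259],np.radians(78),BL,(0,0,255))],2)
im,cal,s=shot("wrist","p3"); print(s["time_s"],s["tcp_pos"],s["grip_width"])
rel([556.8,-256.2,160],tool(np.radians(-12)))
rel([556.8,-256.2,95],tool(np.radians(-12)))
rel([556.8,-256.2,40.5],tool(np.radians(-12)))
E
```

```text
9.0 [623.95  24.29 171.85] 0.5012173877963869
xyz [1.4, -12.1, 26.21] ang [23.0, 0.1, -0.7] rows>= 5.8
xyz [7.9, -12.18, 26.19] ang [23.0, 0.1, -0.7] rows>= 6.0
xyz [13.35, -12.25, 26.17] ang [23.0, 0.1, -0.7] rows>= 6.4
```

View pics/g1b.png

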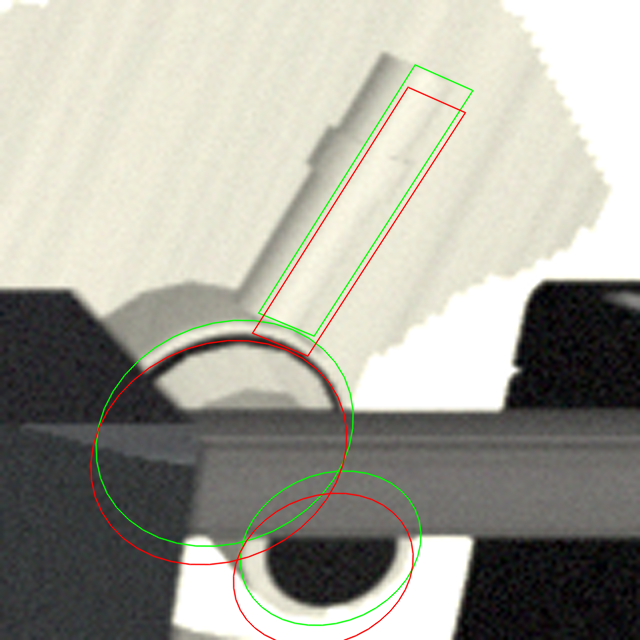

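View pics/p3.png

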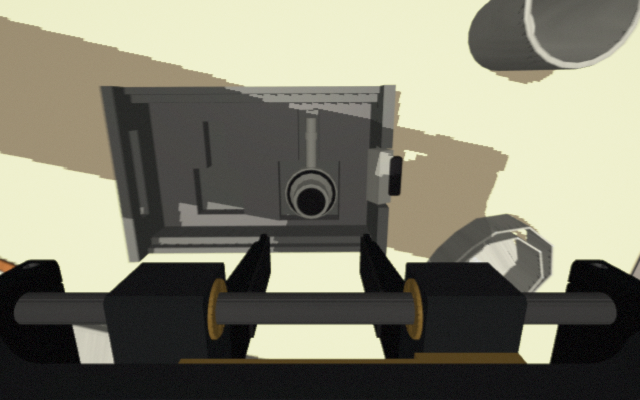

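The chestpiece sits in the big pocket at (310,195) with its stem in the slot. For the bell, the green overlay confirms (556.8,-256). I'll go for it now.

arm_command(
  moves=[
    {"xyz": [1.4,-12.1,26.2],"angular": [23,0,0],"claw": 50},
    {"xyz": [1.4,-12.1,26.2],"angular": [23,0,0],"claw": 50},
    {"xyz": [1.4,-12.1,26.2],"angular": [23,0,0],"claw": 50},
    {"xyz": [1.4,-12.1,26.2],"angular": [23,0,0],"claw": 50},
    {"xyz": [1.4,-12.1,26.2],"angular": [23,0,0],"claw": 50},
    {"xyz": [4,-12.1,26.2],"angular": [23,0,0],"claw": 50},
    {"xyz": [7,-12.1,26.2],"angular": [23,0,0],"claw": 50},
    {"xyz": [7,-12.1,26.2],"angular": [23,0,0],"claw": 50},
    {"xyz": [7,-12.1,26.2],"angular": [23,0,0],"claw": 50},
  ],
)

```text
time_s: 9.95
tcp_pos: [557.0, -255.5, 103.3]
tcp_rot: [0.552, 0.443, -0.546, 0.448]
wrist_force: [0.3, 0.2, 0.0]
grip_width: 0.499
```

```bash
python3 - <<'E'
from h import *
print(cur()[1])
rel([556.8,-256,41],tool(np.radians(-12)))
E
```

```text
[ 556.98 -255.52  103.3 ]
xyz [6.23, -0.07, 0.06] ang [0.0, -0.1, -0.6] rows>= 1.2
```

arm_command(
  moves=[
    {"xyz": [3.5,0,0],"angular": [0,0,-0.6],"claw": 50},
    {"xyz": [6.2,0,0],"angular": [0,0,-0.6],"claw": 50},
    {"xyz": [6.2,0,0],"angular": [0,0,-0.6],"claw": 50},
    {"xyz": [6.2,0,0],"angular": [0,0,-0.6],"claw": 50},
    {"xyz": [6.2,0,0],"angular": [0,0,-0.6],"claw": 0},
    {"xyz": [6.2,0,0],"angular": [0,0,-0.6],"claw": 0},
    {"xyz": [6.2,0,0],"angular": [0,0,-0.6],"claw": 0},
    {"xyz": [6.2,0,0],"angular": [0,0,-0.6],"claw": 0},
  ],
)

```text
time_s: 10.75
tcp_pos: [558.1, -255.8, 42.3]
tcp_rot: [0.55, 0.445, -0.549, 0.445]
wrist_force: [0.6, 0.5, 3.6]
grip_width: 0.223
```

```bash
python3 - <<'E'
from h import *
im,cal,s=shot("wrist","g2"); p=s["tcp_pos"]; print(p,s["grip_width"],s["wrist_force"],np.degrees(yaw_now(R.from_quat(s["tcp_rot"]))))
zoom("g2","g2z",250,380,110,300,3,[(4,p[:2],np.radians(78),BL,(0,255,0))],2)
b=R.from_euler('z',np.radians(11.2)).apply([-40,-22,0])+[577,40.5,0]
rel([p[0],p[1],130],tool(np.radians(-12)))
rel([b[0],b[1],130],tool(np.radians(11.2)))
print(b)
E
```

```text
[ 558.07 -255.84   42.29] 0.22305566572397376 [0.63 0.48 3.63] -11.953390703205883
xyz [-8.77, 0.01, -0.01] ang [0.0, -0.1, -0.1] rows>= 1.8
xyz [-8.74, -7.09, -25.8] ang [-23.2, -0.1, -0.1] rows>= 5.6
[542.03  11.15   0.  ]
```

View pics/g2z.png

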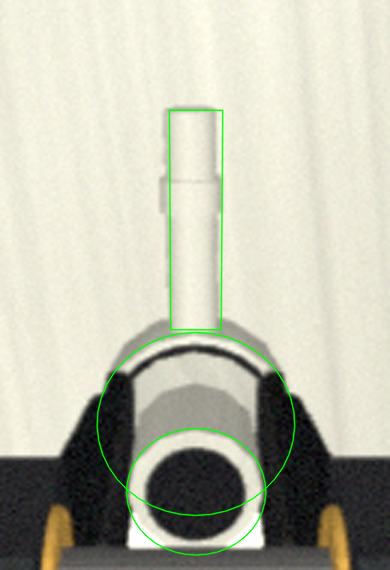

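arm_command(
  moves=[
    {"xyz": [-5,0,0],"angular": [0,0,0],"claw": 0},
    {"xyz": [-9,-0.2,-1],"angular": [0,0,0],"claw": 0},
    {"xyz": [-9,-7.1,-25.8],"angular": [-22.7,0,0],"claw": 0},
    {"xyz": [-9,-7.1,-25.8],"angular": [-22.7,0,0],"claw": 0},
    {"xyz": [-9,-7.1,-25.8],"angular": [-22.7,0,0],"claw": 0},
    {"xyz": [-9,-7.1,-25.8],"angular": [-22.7,0,0],"claw": 0},
    {"xyz": [-9,-7.1,-25.8],"angular": [-22.7,0,0],"claw": 0},
    {"xyz": [-9,-7.1,-25.8],"angular": [-22.7,0,0],"claw": 0},
    {"xyz": [-9,-7.1,-25.8],"angular": [-22.7,0,0],"claw": 0},
    {"xyz": [-9,-7.1,-25.8],"angular": [-22.7,0,0],"claw": 0},
  ],
)

```text
time_s: 11.8
tcp_pos: [542.0, 10.3, 132.6]
tcp_rot: [0.452, 0.544, -0.45, 0.545]
wrist_force: [0.4, -0.5, -1.0]
grip_width: 0.223
```

```bash
python3 - <<'E'
from h import *
im,cal,s=shot("wrist","p4"); p=s["tcp_pos"]; y=yaw_now(R.from_quat(s["tcp_rot"])); print(p,s["grip_width"],s["wrist_force"],np.degrees(y))
zoom("p4","p4z",200,440,60,300,2.5,[(p[2]-38.3,p[:2],y+np.radians(90.7),BL,(0,255,0)),(0,[577,40.5],np.radians(11.2),CASE,(255,0,255))],2)
b=R.from_euler('z',np.radians(11.2)).apply([-40,-22.5,0])+[577,40.5,0]
rel([b[0],b[1],45.5],tool(np.radians(10.7)))
E
```

```text
[542.03  10.34 132.6 ] 0.22288065713266597 [ 0.43 -0.51 -1.05] 10.728321466380647
xyz [8.71, 0.0, -0.07] ang [-0.0, -0.0, -0.1] rows>= 1.7
```

View pics/p4z.png

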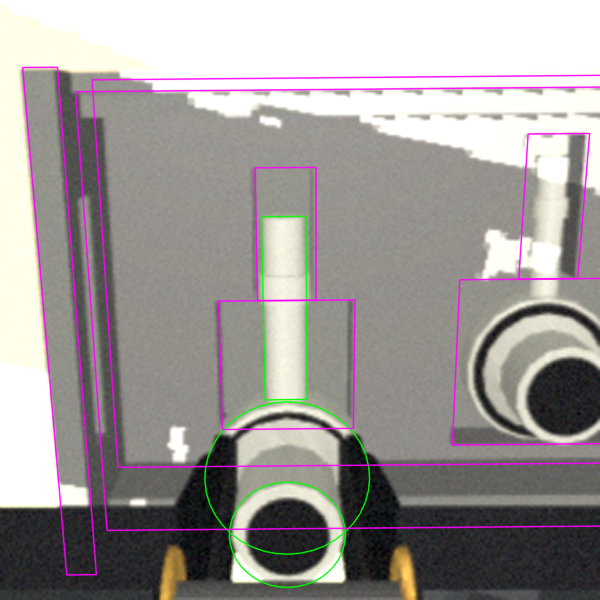

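The bell stem (centre x about 285) lines up with its slot (255-316), so I'm lowering it.

arm_command(
  moves=[
    {"xyz": [4,0,0],"angular": [0,0,0],"claw": 0},
    {"xyz": [6.5,0,0],"angular": [0,0,0],"claw": 0},
    {"xyz": [8.7,0,0],"angular": [0,0,0],"claw": 0},
    {"xyz": [8.7,0,0],"angular": [0,0,0],"claw": 0},
    {"xyz": [8.7,0,0],"angular": [0,0,0],"claw": 0},
  ],
)

```text
time_s: 12.35
tcp_pos: [542.1, 8.8, 45.5]
tcp_rot: [0.452, 0.544, -0.452, 0.544]
wrist_force: [0.0, 0.9, 0.3]
grip_width: 0.226
```

```bash
python3 - <<'E'
from h import *
im,cal,s=shot("wrist","p5"); print(s["tcp_pos"],s["grip_width"],s["wrist_force"],s["torque"])
E
```

```text
[542.06   8.83  45.51] 0.2263096763884296 [0.03 0.91 0.26] [0.06 0.13 0.03]
```

View pics/p5.png

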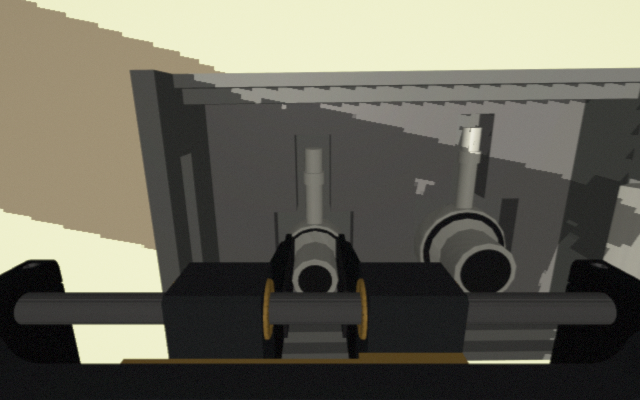

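arm_command(
  moves=[
    {"xyz": [0,0,0],"angular": [0,0,0],"claw": 42},
    {"xyz": [0,0,0],"angular": [0,0,0],"claw": 42},
    {"xyz": [0,0,0],"angular": [0,0,0],"claw": 42},
    {"xyz": [-5,0,0],"angular": [0,0,0],"claw": 42},
    {"xyz": [-10,0,0],"angular": [0,0,0],"claw": 42},
    {"xyz": [-12,0,0],"angular": [0,0,0],"claw": 42},
    {"xyz": [-12,0,0],"angular": [0,0,0],"claw": 42},
  ],
)

```text
time_s: 13.1
tcp_pos: [545.4, 8.7, 171.8]
tcp_rot: [0.454, 0.541, -0.449, 0.547]
wrist_force: [1.0, -0.3, -0.3]
grip_width: 0.419
```

```bash
python3 - <<'E'
from h import *
im,cal,s=shot("wrist","p6"); print(s["time_s"],s["tcp_pos"],s["grip_width"])
rel([590,333,230],tool(np.radians(90.3)))
E
```

```text
13.1 [545.38   8.71 171.85] 0.41936493575885814
xyz [-6.09, 10.55, -31.01] ang [-79.7, 0.3, -0.3] rows>= 9.3
```

View pics/p6.png

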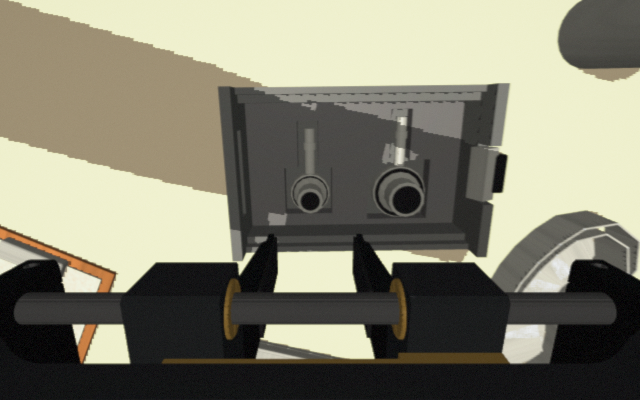

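Both pieces are seated in their pockets (bell at (309,192), chestpiece at (403,195)), stems in the slots. Next is the view over the divider.

arm_command(
  moves=[
    {"xyz": [-6.1,10.5,-31],"angular": [-79.7,0,0],"claw": 30},
    {"xyz": [-6.1,10.5,-31],"angular": [-79.7,0,0],"claw": 30},
    {"xyz": [-6.1,10.5,-31],"angular": [-79.7,0,0],"claw": 30},
    {"xyz": [-6.1,10.5,-31],"angular": [-79.7,0,0],"claw": 30},
    {"xyz": [-6.1,10.5,-31],"angular": [-79.7,0,0],"claw": 30},
    {"xyz": [-6.1,10.5,-31],"angular": [-79.7,0,0],"claw": 30},
    {"xyz": [-6.1,10.5,-31],"angular": [-79.7,0,0],"claw": 30},
    {"xyz": [-6.1,10.5,-31],"angular": [-79.7,0,0],"claw": 30},
    {"xyz": [-6.1,10.5,-31],"angular": [-79.7,0,0],"claw": 30},
    {"xyz": [-6.1,10.5,-31],"angular": [-79.7,0,0],"claw": 30},
    {"xyz": [-6.1,10.5,-31],"angular": [-79.7,0,0],"claw": 30},
    {"xyz": [-6.1,10.5,-31],"angular": [-79.7,0,0],"claw": 30},
  ],
)

```text
time_s: 14.35
tcp_pos: [588.8, 332.5, 227.9]
tcp_rot: [-0.002, 0.706, 0.001, 0.709]
wrist_force: [0.2, -0.5, -0.2]
grip_width: 0.3
```

```bash
python3 - <<'E'
from h import *
im,cal,s=shot("wrist","d1"); print(s["time_s"],s["tcp_pos"],np.degrees(yaw_now(R.from_quat(s["tcp_rot"]))),np.abs(s["qd"]).max())
L=[];W=[]
for n,l in [("divider",(0,0)),("divider_grip",(0,-36)),("trough",(0,22)),("tongue_end",(-104,0)),("press_spot",(76,0))]:
    r=pinpoint("wrist",n); print(n,[(np.array(d["location"]),round(d["score"],2)) for d in r[:2]])
    if r: L.append(l);W.append(r[0]["location"])
t,th,res=fit(L,W);print(t,np.degrees(th),res.tolist())
zoom("d1","d1z",220,500,50,300,2.4,[(0,[541.5,333],np.radians(0.4),DIV,(0,255,0))],1.3)
E
```

```text
14.35 [588.77 332.54 227.91] 90.24072158676006 0.01093517109389564
divider [(array([541.8, 336.9,  -4.2]), 0.73), (array([529.6,  68.5,  10.6]), 0.63)]
divider_grip [(array([540.2, 297.3,  20.8]), 0.93)]
trough [(array([542. , 356. ,   8.2]), 0.9), (array([615.4, 334.5,   6.5]), 0.75)]
tongue_end [(array([441.7, 331.4,   4. ]), 0.6)]
press_spot [(array([616.1, 332.7,   5. ]), 0.86)]
[541.94 333.69] 0.31731708794046976 [[-0.1444071596976073, 3.2090290226287834], [-1.9437823469554587, -0.39152307140039966], [0.1774332325155683, 0.3093664134244136], [3.753997901995888, -1.714998214181776], [-1.8432416278581059, -1.411874150471192]]
```

View pics/d1z.png

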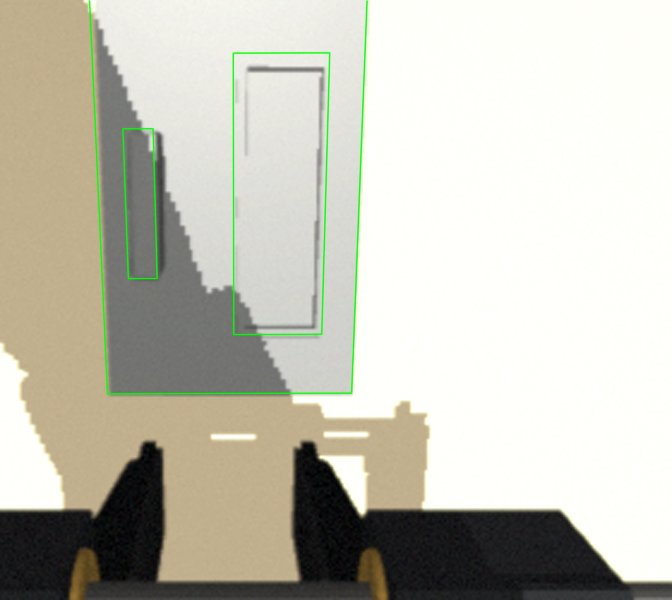

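```bash
python3 - <<'E'
from h import *
print(cur()[1])
rel([541.8,297.2,80],tool(np.radians(90.4)))
rel([541.8,297.2,27.5],tool(np.radians(90.4)))
E
```

```text
[589.51 332.76 230.02]
xyz [14.97, -3.54, -4.89] ang [-0.1, 0.4, -0.0] rows>= 3.2
xyz [20.22, -3.54, -4.93] ang [-0.1, 0.4, -0.0] rows>= 4.2
```

arm_command(
  moves=[
    {"xyz": [13,-3.5,-4.9],"angular": [0,0.4,0],"claw": 30},
    {"xyz": [13,-3.5,-4.9],"angular": [0,0.4,0],"claw": 30},
    {"xyz": [13,-3.5,-4.9],"angular": [0,0.4,0],"claw": 30},
    {"xyz": [15,-3.5,-4.9],"angular": [0,0.4,0],"claw": 30},
    {"xyz": [17.5,-3.5,-4.9],"angular": [0,0.4,0],"claw": 30},
    {"xyz": [20.2,-3.5,-4.9],"angular": [0,0.4,0],"claw": 30},
    {"xyz": [20.2,-3.5,-4.9],"angular": [0,0.4,0],"claw": 30},
    {"xyz": [20.2,-3.5,-4.9],"angular": [0,0.4,0],"claw": 30},
    {"xyz": [20.2,-3.5,-4.9],"angular": [0,0.4,0],"claw": 0},
    {"xyz": [20.2,-3.5,-4.9],"angular": [0,0.4,0],"claw": 0},
    {"xyz": [20.2,-3.5,-4.9],"angular": [0,0.4,0],"claw": 0},
    {"xyz": [20.2,-3.5,-4.9],"angular": [0,0.4,0],"claw": 0},
  ],
)

```text
time_s: 15.85
tcp_pos: [542.2, 297.6, 28.1]
tcp_rot: [-0.002, 0.707, 0.002, 0.707]
wrist_force: [-0.3, -0.1, 0.8]
grip_width: 0.126
```

```bash
python3 - <<'E'
from h import *
im,cal,s=shot("wrist","d2"); p=s["tcp_pos"]; y=yaw_now(R.from_quat(s["tcp_rot"])); print(s["time_s"],p,s["grip_width"],s["wrist_force"],np.degrees(y))
zoom("d2","d2z",150,550,0,300,2,[(0,[541.5,p[1]+36],y-np.pi/2,DIV,(0,255,0))],1.3)
E
```

```text
15.85 [542.24 297.64  28.14] 0.12608459288379936 [-0.27 -0.08  0.8 ] 90.27097290509494
```

View pics/d2z.png

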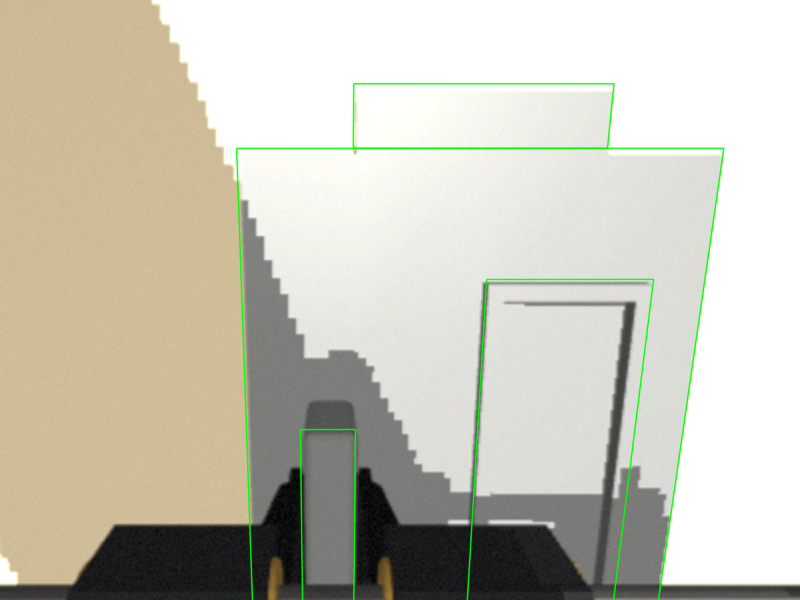

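```bash
cat >> h.py <<'E'
CPOS=np.array([577,40.5,0.]); CYAW=np.radians(11.2); G=np.array([0.4,-36,28.1])
def ins(Ox,Oz,phi,Oy=0,dyaw=0):
    M=R.from_euler('z',CYAW+np.radians(dyaw))*R.from_euler('y',-np.radians(phi))
    p=CPOS+R.from_euler('z',CYAW).apply([Ox,Oy,Oz])
    return p+M.apply(G), M*tool(np.pi/2), p, M
E
python3 - <<'E'
from h import *
s,p,q=cur();print(p)
rel(p+[0,0,100],q)
for a in ((16,120,11),(16,90,11)):
    P,M,_,_=ins(*a); print(P); rel(P,M)
E
```

```text
[542.22 297.67  28.15]
xyz [-10.0, 0.0, 0.0] ang [0.0, 0.0, 0.0] rows>= 2.0
[594.81   7.33 147.66]
xyz [-11.96, -29.05, 5.12] ang [-10.9, -10.9, 1.0] rows>= 6.4
[594.81   7.33 117.66]
xyz [-8.96, -29.06, 5.12] ang [-10.9, -10.9, 1.0] rows>= 6.2
```

arm_command(
  moves=[
    {"xyz": [-4,0,0],"angular": [0,0,0],"claw": 0},
    {"xyz": [-9,0,0],"angular": [0,0,0],"claw": 0},
    {"xyz": [-12,-4,0.5],"angular": [0,-4,0],"claw": 0},
    {"xyz": [-12,-29,5.1],"angular": [-10.9,-10.9,1],"claw": 0},
    {"xyz": [-12,-29,5.1],"angular": [-10.9,-10.9,1],"claw": 0},
    {"xyz": [-12,-29,5.1],"angular": [-10.9,-10.9,1],"claw": 0},
    {"xyz": [-12,-29,5.1],"angular": [-10.9,-10.9,1],"claw": 0},
    {"xyz": [-12,-29,5.1],"angular": [-10.9,-10.9,1],"claw": 0},
    {"xyz": [-12,-29,5.1],"angular": [-10.9,-10.9,1],"claw": 0},
    {"xyz": [-12,-29,5.1],"angular": [-10.9,-10.9,1],"claw": 0},
    {"xyz": [-12,-29,5.1],"angular": [-10.9,-10.9,1],"claw": 0},
    {"xyz": [-12,-29,5.1],"angular": [-10.9,-10.9,1],"claw": 0},
  ],
)

```text
time_s: 17.1
tcp_pos: [594.1, 9.4, 147.5]
tcp_rot: [-0.063, 0.634, 0.076, 0.767]
wrist_force: [0.2, 0.5, -3.0]
grip_width: 0.125
```

```bash
cat >> h.py <<'E'
def zoom2(fn,out,x0,x1,y0,y1,k,items,gain):
    # items: (M,p,polys,col)
    d=np.load("pics/"+fn+".npz"); im=d["im"]; cal={a:d[a] for a in ("fov_y","cx","cy","position","orientation")}
    c=cv2.resize(np.clip(im[y0:y1,x0:x1].astype(float)*gain,0,255).astype(np.uint8),None,fx=k,fy=k,interpolation=cv2.INTER_CUBIC)
    for M,p,polys,col in items:
        for P in polys:
            uv=project(cal,M.apply(P)+p); uv=(uv+0.5-[x0,y0])*k-0.5
            cv2.polylines(c,[np.round(np.clip(uv,-9999,9999)*8).astype(np.int32)],True,col,1,cv2.LINE_AA,3)
    cv2.imwrite("pics/"+out+".png",c)
def divpose(s):
    # plate pose implied by the tcp
    q=R.from_quat(s["tcp_rot"]); M=q*tool(np.pi/2).inv(); return M, np.array(s["tcp_pos"])-M.apply(G)
def incase(M,p):
    C=R.from_euler('z',CYAW).inv(); return C.apply(p-CPOS), (C*M).as_euler('zyx',degrees=True)
E
python3 - <<'E'
from h import *
im,cal,s=shot("wrist","d3"); M,p=divpose(s); print(s["time_s"],s["tcp_pos"],s["grip_width"],s["wrist_force"],s["torque"]); print(incase(M,p))
zoom2("d3","d3z",100,540,0,300,1.8,[(M,p,DIV,(0,255,0)),(R.from_euler('z',CYAW),CPOS,CASE,(255,0,255))],1.5)
capture("side")
im,cal,s=shot("side","d3s"); cv2.imwrite("pics/d3s2.png",cv2.resize(im[120:260,230:430],None,fx=4,fy=4))
E
```

```text
17.1 [594.05   9.38 147.55] 0.12516974648837928 [ 0.23  0.49 -3.03] [-0.09  0.22 -0.01]
(array([ 15.53,   2.17, 119.88]), array([  0.12, -10.9 ,   0.03]))
```

View pics/d3z.png

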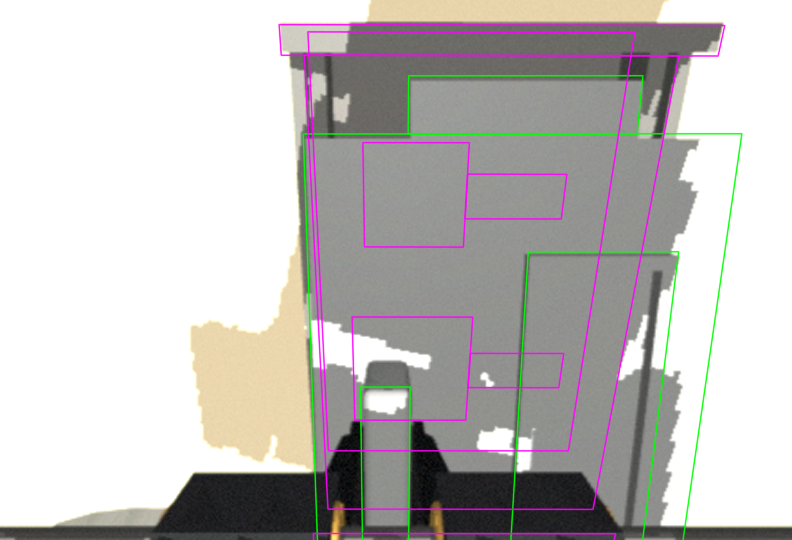

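View pics/d3s2.png

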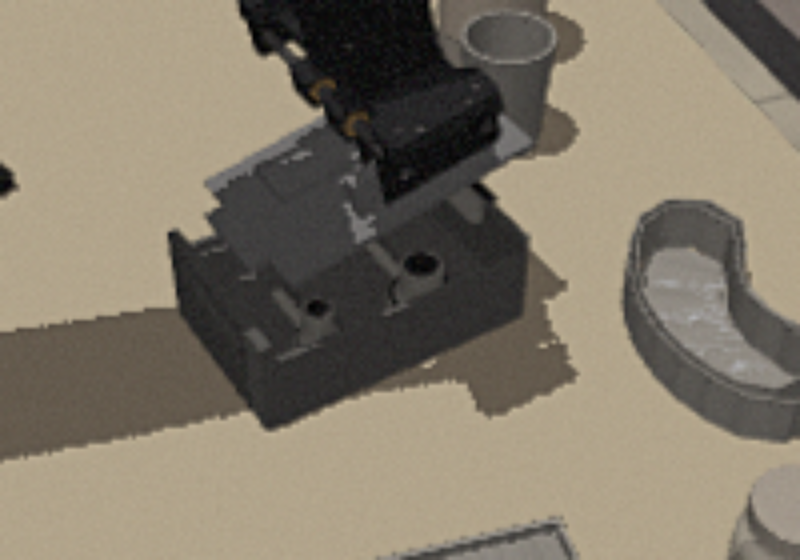

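```bash
python3 - <<'E'
from h import *
s=state();print(incase(*divpose(s)))
for a in ((15.5,80,11),(15.5,70.5,11)):
    P,M,_,_=ins(*a); rel(P,M)
E
```

```text
(array([ 15.79,   1.92, 120.24]), array([  0.12, -10.94,   0.01]))
xyz [3.94, -0.19, -0.8] ang [0.1, -0.1, -0.0] rows>= 0.8
xyz [4.88, -0.19, -0.98] ang [0.1, -0.1, -0.0] rows>= 1.0
```

arm_command(
  moves=[
    {"xyz": [2,-0.2,-0.4],"angular": [0,0,0],"claw": 0},
    {"xyz": [3.9,-0.2,-0.8],"angular": [0,0,0],"claw": 0},
    {"xyz": [3.9,-0.2,-0.8],"angular": [0,0,0],"claw": 0},
    {"xyz": [3.9,-0.2,-0.8],"angular": [0,0,0],"claw": 0},
  ],
)

```text
time_s: 17.65
tcp_pos: [594.1, 7.7, 108.0]
tcp_rot: [-0.063, 0.634, 0.076, 0.767]
wrist_force: [0.9, 0.3, -1.8]
grip_width: 0.125
```

```bash
python3 - <<'E'
from h import *
im,cal,s=shot("wrist","d4"); M,p=divpose(s); print(s["time_s"],s["wrist_force"]);print(incase(M,p))
zoom2("d4","d4z",100,540,0,300,1.8,[(M,p,DIV,(0,255,0)),(R.from_euler('z',CYAW),CPOS,CASE,(255,0,255))],1.3)
for a in ((15.5,75,11),(15.5,70.5,11)):
    P,M,_,_=ins(*a); rel(P,M)
E
```

```text
17.65 [ 0.87  0.3  -1.8 ]
(array([15.24,  0.54, 80.34]), array([  0.17, -10.9 ,   0.03]))
xyz [0.61, -0.02, -0.18] ang [0.2, 0.0, 0.0] rows>= 0.1
xyz [1.05, -0.02, -0.26] ang [0.2, 0.0, 0.0] rows>= 0.2
```

View pics/d4z.png

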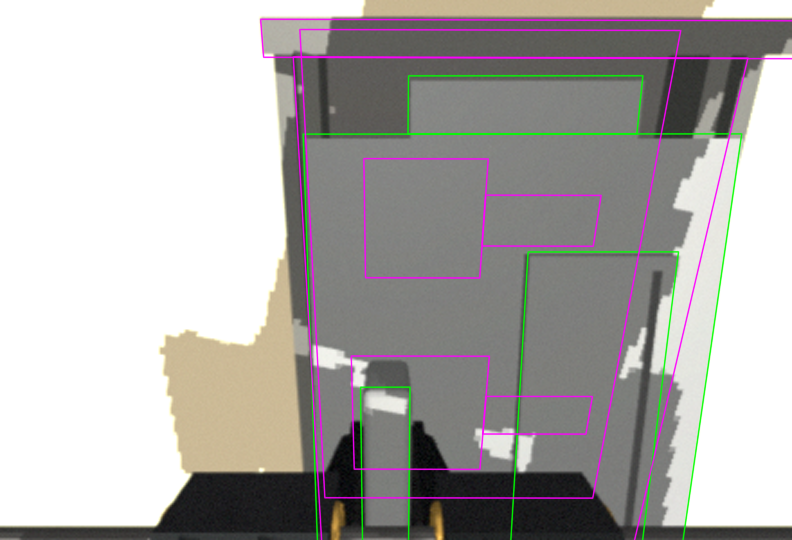

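arm_command(
  moves=[
    {"xyz": [0.5,0,-0.1],"angular": [0,0,0],"claw": 0},
    {"xyz": [1.0,0,-0.2],"angular": [0,0,0],"claw": 0},
    {"xyz": [1.0,0,-0.2],"angular": [0,0,0],"claw": 0},
  ],
)

```text
time_s: 18.0
tcp_pos: [594.4, 7.6, 98.3]
tcp_rot: [-0.063, 0.633, 0.076, 0.768]
wrist_force: [0.1, -0.5, -2.0]
grip_width: 0.124
```

```bash
python3 - <<'E'
from h import *
s=state(); M,p=divpose(s); print(s["time_s"],s["wrist_force"],s["torque"]);print(incase(M,p))
for a in ((8,70.5,11),(0,70.5,11),(-1,70.5,11)):
    P,M,_,_=ins(*a); rel(P,M)
E
```

```text
18.0 [ 0.14 -0.52 -1.97] [-0.03  0.23  0.06]
(array([15.52,  0.33, 70.6 ]), array([  0.16, -10.95,   0.01]))
xyz [-0.13, -0.03, -0.75] ang [0.2, -0.0, -0.0] rows>= 0.2
xyz [-0.29, -0.03, -1.54] ang [0.2, -0.0, -0.0] rows>= 0.3
xyz [-0.3, -0.03, -1.64] ang [0.2, -0.0, -0.0] rows>= 0.3
```

No contact yet. I'll slide the tongue into the slot.

arm_command(
  moves=[
    {"xyz": [-0.1,0,-0.5],"angular": [0,0,0],"claw": 0},
    {"xyz": [-0.2,0,-1.0],"angular": [0,0,0],"claw": 0},
    {"xyz": [-0.3,0,-1.5],"angular": [0,0,0],"claw": 0},
    {"xyz": [-0.3,0,-1.5],"angular": [0,0,0],"claw": 0},
  ],
)

```text
time_s: 18.4
tcp_pos: [578.6, 4.4, 98.3]
tcp_rot: [-0.063, 0.633, 0.076, 0.767]
wrist_force: [-0.6, 0.4, -2.1]
grip_width: 0.126
```

```bash
python3 - <<'E'
from h import *
im,cal,s=shot("wrist","d5"); M,p=divpose(s); print(s["time_s"],s["wrist_force"],s["torque"]);print(incase(M,p))
zoom2("d5","d5z",100,540,0,300,1.8,[(M,p,DIV,(0,255,0)),(R.from_euler('z',CYAW),CPOS,CASE[2:4]+[np.array([[-92,-34,48],[-92,34,48],[-92,34,60],[-92,-34,60]])],(255,0,255))],1.3)
im,cal,s=shot("side","d5s"); cv2.imwrite("pics/d5s2.png",cv2.resize(im[120:260,230:430],None,fx=4,fy=4,interpolation=cv2.INTER_CUBIC))
E
```

```text
18.4 [-0.59  0.42 -2.1 ] [-0.04  0.25  0.03]
(array([-0.59,  0.31, 70.62]), array([  0.15, -10.93,   0.01]))
```

View pics/d5z.png

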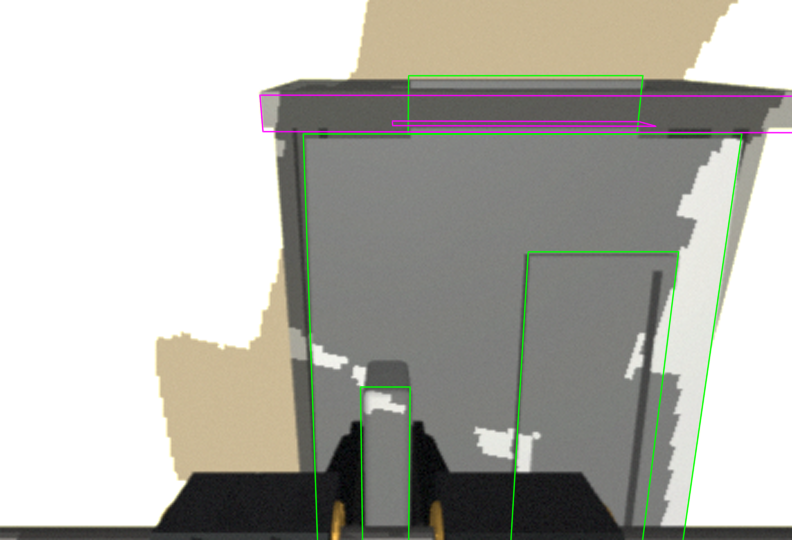

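View pics/d5s2.png

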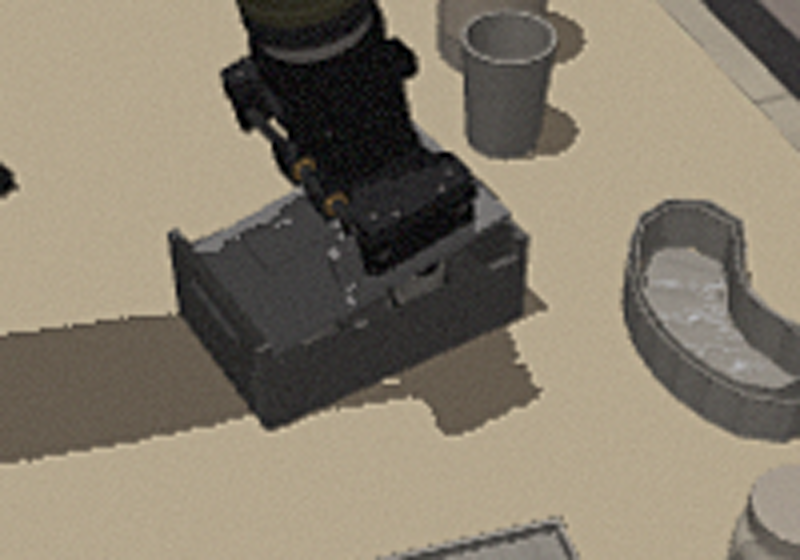

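```bash
python3 - <<'E'
from h import *
for a in ((-0.5,65.6,8.5),(-0.5,60.5,6)):
    P,M,_,_=ins(*a); rel(P,M)
E
```

```text
xyz [0.52, -0.02, -0.06] ang [0.1, 2.5, 0.0] rows>= 0.3
xyz [1.03, -0.02, -0.03] ang [0.1, 5.0, 0.0] rows>= 0.6
```

arm_command(
  moves=[
    {"xyz": [0.5,0,-0.1],"angular": [0,2.5,0],"claw": 0},
    {"xyz": [1.0,0,0],"angular": [0,5,0],"claw": 0},
    {"xyz": [1.0,0,0],"angular": [0,5,0],"claw": 0},
  ],
)

```text
time_s: 18.8
tcp_pos: [581.7, 4.8, 88.7]
tcp_rot: [-0.067, 0.666, 0.073, 0.739]
wrist_force: [-2.6, -2.3, -0.7]
grip_width: 0.127
```

```bash
python3 - <<'E'
from h import *
s=state(); M,p=divpose(s); print(s["time_s"],s["wrist_force"],s["torque"]);print(incase(M,p))
P,M,_,_=ins(-0.5,57.5,4.5); rel(P,M)
E
```

```text
18.8 [-2.62 -2.28 -0.68] [-0.27  0.52  0.05]
(array([ 0.02,  0.02, 60.73]), array([ 0.18, -5.92, -0.02]))
xyz [0.32, -0.0, -0.03] ang [0.2, 1.4, 0.0] rows>= 0.2
```

arm_command(
  moves=[
    {"xyz": [0,0,0],"angular": [0,0,0],"claw": 27},
    {"xyz": [0,0,0],"angular": [0,0,0],"claw": 27},
    {"xyz": [0,0,0],"angular": [0,0,0],"claw": 27},
    {"xyz": [-4,0,0],"angular": [0,0,0],"claw": 27},
    {"xyz": [-8,0,0],"angular": [0,0,0],"claw": 27},
    {"xyz": [-14,0,0],"angular": [0,0,0],"claw": 0},
    {"xyz": [-14,0,0],"angular": [0,0,0],"claw": 0},
    {"xyz": [-14,0,0],"angular": [0,0,0],"claw": 0},
  ],
)

```text
time_s: 19.6
tcp_pos: [569.1, 1.8, 232.0]
tcp_rot: [-0.067, 0.664, 0.073, 0.741]
wrist_force: [0.7, 0.7, -0.4]
grip_width: 0.075
```

```bash
python3 - <<'E'
from h import *
im,cal,s=shot("wrist","d6"); print(s["time_s"],s["tcp_pos"],s["grip_width"],s["wrist_force"])
M=R.from_euler('z',CYAW)*R.from_euler('y',-np.radians(5.5))
p=CPOS+R.from_euler('z',CYAW).apply([0,0,58.6])
zoom2("d6","d6z",100,540,0,300,1.8,[(M,p,DIV,(0,255,0)),(R.from_euler('z',CYAW),CPOS,CASE[2:4],(255,0,255))],1.3)
im,cal,s=shot("side","d6s"); cv2.imwrite("pics/d6s2.png",cv2.resize(im[120:260,230:430],None,fx=4,fy=4,interpolation=cv2.INTER_CUBIC))
t=CPOS+R.from_euler('z',CYAW).apply([71,0,0])
for z in (105,98): rel([t[0],t[1],z],tool(np.radians(101.2)))
E
```

```text
19.6 [569.07   1.83 231.99] 0.07503090740365732 [ 0.66  0.72 -0.36]
xyz [13.04, 3.55, 7.55] ang [0.2, 5.9, 0.0] rows>= 3.1
xyz [13.73, 3.55, 7.48] ang [0.2, 5.9, 0.0] rows>= 3.2
```

View pics/d6z.png

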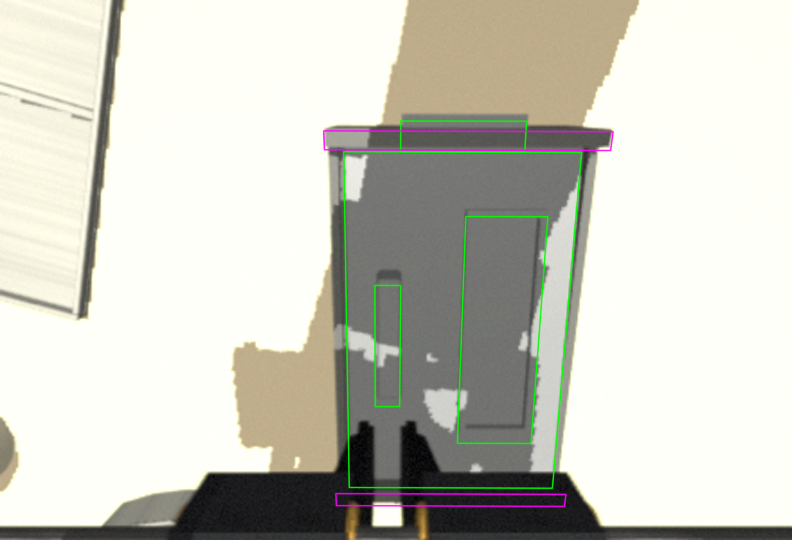

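View pics/d6s2.png

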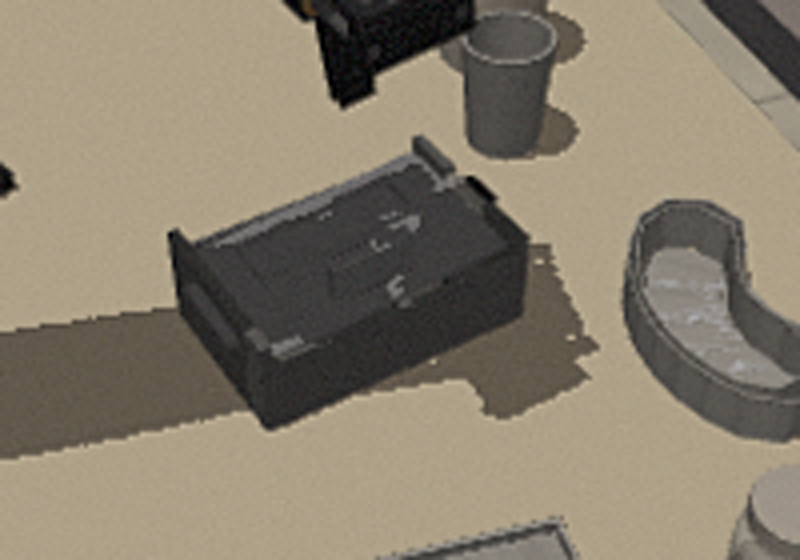

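arm_command(
  moves=[
    {"xyz": [6,3.5,7.5],"angular": [0,5.9,0],"claw": 0},
    {"xyz": [12.9,3.5,7.5],"angular": [0,5.9,0],"claw": 0},
    {"xyz": [12.9,3.5,7.5],"angular": [0,5.9,0],"claw": 0},
    {"xyz": [12.9,3.5,7.5],"angular": [0,5.9,0],"claw": 0},
    {"xyz": [12.9,3.5,7.5],"angular": [0,5.9,0],"claw": 0},
    {"xyz": [12.9,3.5,7.5],"angular": [0,5.9,0],"claw": 0},
  ],
)

```text
time_s: 20.3
tcp_pos: [646.1, 53.3, 107.0]
tcp_rot: [-0.07, 0.704, 0.07, 0.704]
wrist_force: [-0.2, 0.1, -0.0]
grip_width: 0.002
```

```bash
python3 - <<'E'
from h import *
im,cal,s=shot("wrist","d7"); p=s["tcp_pos"];print(s["time_s"],p,s["grip_width"],s["wrist_force"]); C=R.from_euler('z',CYAW).inv(); print(C.apply(p-CPOS))
t=CPOS+R.from_euler('z',CYAW).apply([71,0,0])
for z in (92,85,80,76,74): rel([t[0],t[1],z],tool(np.radians(101.2)))
E
```

```text
20.3 [646.06  53.3  107.02] 0.0022888369626801416 [-0.24  0.15 -0.01]
[ 70.23  -0.86 107.02]
xyz [1.65, 0.11, 0.01] ang [0.2, 0.1, 0.1] rows>= 0.3
xyz [2.35, 0.11, 0.0] ang [0.2, 0.1, 0.1] rows>= 0.5
xyz [2.85, 0.11, 0.0] ang [0.2, 0.1, 0.1] rows>= 0.6
xyz [3.25, 0.11, 0.0] ang [0.2, 0.1, 0.1] rows>= 0.6
xyz [3.45, 0.11, 0.0] ang [0.2, 0.1, 0.1] rows>= 0.7
```

View pics/d7.png

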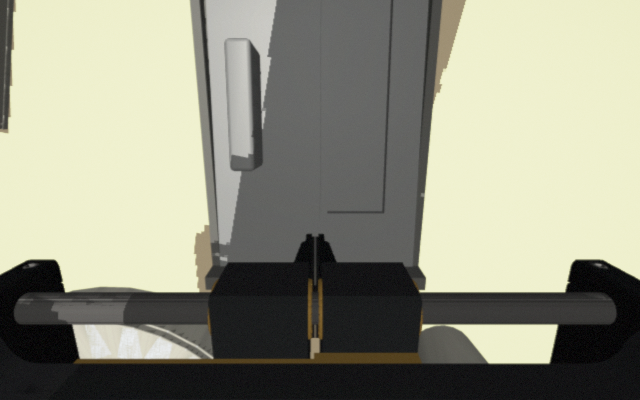

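arm_command(
  moves=[
    {"xyz": [1.6,0.1,0],"angular": [0,0,0],"claw": 0},
    {"xyz": [2.0,0.1,0],"angular": [0,0,0],"claw": 0},
    {"xyz": [2.4,0.1,0],"angular": [0,0,0],"claw": 0},
    {"xyz": [2.4,0.1,0],"angular": [0,0,0],"claw": 0},
  ],
)

```text
time_s: 20.75
tcp_pos: [646.5, 53.9, 84.7]
tcp_rot: [-0.07, 0.703, 0.07, 0.704]
wrist_force: [-0.9, -0.4, 1.3]
grip_width: 0.007
```

```bash
python3 - <<'E'
from h import *
s=state();p=s["tcp_pos"];print(s["time_s"],p,s["wrist_force"],s["torque"])
E
```

```text
20.75 [646.51  53.94  84.68] [-0.91 -0.39  1.35] [-0.    0.13  0.02]
```

Contact is light so far. I'll press down towards the home height (tips at z 55 means TCP at 74).

arm_command(
  moves=[
    {"xyz": [0.3,0,0],"angular": [0,0,0],"claw": 0},
    {"xyz": [0.6,0,0],"angular": [0,0,0],"claw": 0},
    {"xyz": [0.6,0,0],"angular": [0,0,0],"claw": 0},
  ],
)

```text
time_s: 21.05
tcp_pos: [646.5, 54.0, 78.2]
tcp_rot: [-0.07, 0.703, 0.07, 0.705]
wrist_force: [-0.2, 0.5, -0.2]
grip_width: 0.003
```

```bash
python3 - <<'E'
from h import *
s=state();p=s["tcp_pos"];print(s["time_s"],p,s["wrist_force"],s["torque"])
E
```

```text
21.05 [646.51  53.96  78.19] [-0.2   0.47 -0.24] [ 0.08 -0.02  0.04]
```

arm_command(
  moves=[
    {"xyz": [0.2,0,0],"angular": [0,0,0],"claw": 0},
    {"xyz": [0.4,0,0],"angular": [0,0,0],"claw": 0},
    {"xyz": [0.4,0,0],"angular": [0,0,0],"claw": 0},
  ],
)

```text
time_s: 21.35
tcp_pos: [646.4, 54.0, 74.3]
tcp_rot: [-0.07, 0.703, 0.07, 0.704]
wrist_force: [-1.2, 0.2, 3.1]
grip_width: 0.003
```

```bash
python3 - <<'E'
from h import *
s=state();p=s["tcp_pos"];print(s["time_s"],p,s["wrist_force"],s["torque"])
im,cal,s=shot("side","d8s"); cv2.imwrite("pics/d8s2.png",cv2.resize(im[120:260,230:430],None,fx=4,fy=4,interpolation=cv2.INTER_CUBIC))
E
```

```text
21.35 [646.41  53.97  74.28] [-1.24  0.22  3.08] [ 0.03  0.28 -0.08]
```

View pics/d8s2.png

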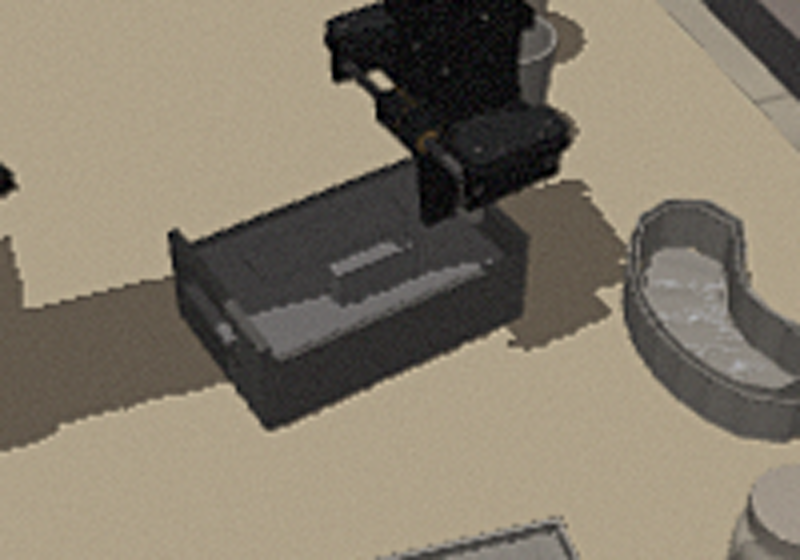

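arm_command(
  moves=[
    {"xyz": [0.1,0,0],"angular": [0,0,0],"claw": 0},
    {"xyz": [0.2,0,0],"angular": [0,0,0],"claw": 0},
  ],
)

```text
time_s: 21.6
tcp_pos: [646.5, 54.0, 74.2]
tcp_rot: [-0.07, 0.703, 0.07, 0.704]
wrist_force: [-7.7, 0.5, 14.8]
grip_width: 0.008
```

```bash
python3 - <<'E'
from h import *
s=state();p=s["tcp_pos"];print(s["time_s"],p,s["wrist_force"],s["torque"])
E
```

```text
21.6 [646.52  53.98  74.22] [-7.7   0.45 14.83] [-0.    1.35  0.  ]
```

arm_command(
  moves=[
    {"xyz": [-4,0,0],"angular": [0,0,0],"claw": 0},
    {"xyz": [-8,0,2],"angular": [0,0,0],"claw": 20},
    {"xyz": [-12,0,6],"angular": [0,0,0],"claw": 40},
    {"xyz": [-12,0,8],"angular": [0,0,0],"claw": 50},
    {"xyz": [-12,0,8],"angular": [0,0,0],"claw": 50},
    {"xyz": [-12,0,8],"angular": [0,0,0],"claw": 50},
  ],
)

```text
time_s: 22.2
tcp_pos: [724.3, 69.8, 192.9]
tcp_rot: [-0.07, 0.704, 0.07, 0.703]
wrist_force: [-0.8, -0.6, -0.2]
grip_width: 0.369
```

```bash
python3 - <<'E'
from h import *
im,cal,s=shot("wrist","d9"); print(s["time_s"],s["tcp_pos"],s["wrist_force"])
M=R.from_euler('z',CYAW)
zoom2("d9","d9z",120,520,0,300,2,[(M,CPOS+M.apply([0,0,50]),DIV,(0,255,0)),(M,CPOS,CASE[2:4],(255,0,255))],1.3)
im,cal,s=shot("side","d9s"); cv2.imwrite("pics/d9s2.png",cv2.resize(np.clip(im[140:250,260:400]*1.6,0,255).astype(np.uint8),None,fx=5,fy=5,interpolation=cv2.INTER_CUBIC))
E
```

```text
22.2 [724.34  69.83 192.93] [-0.75 -0.6  -0.19]
```

View pics/d9z.png

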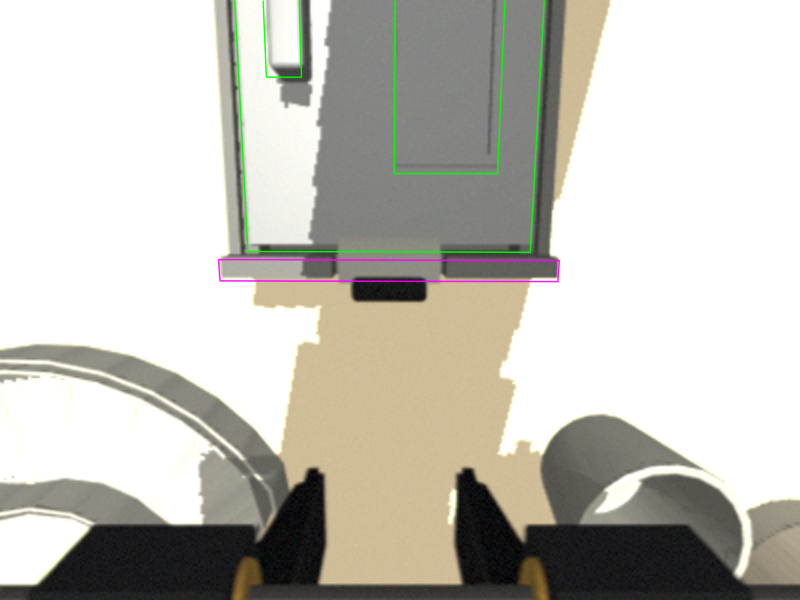

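View pics/d9s2.png

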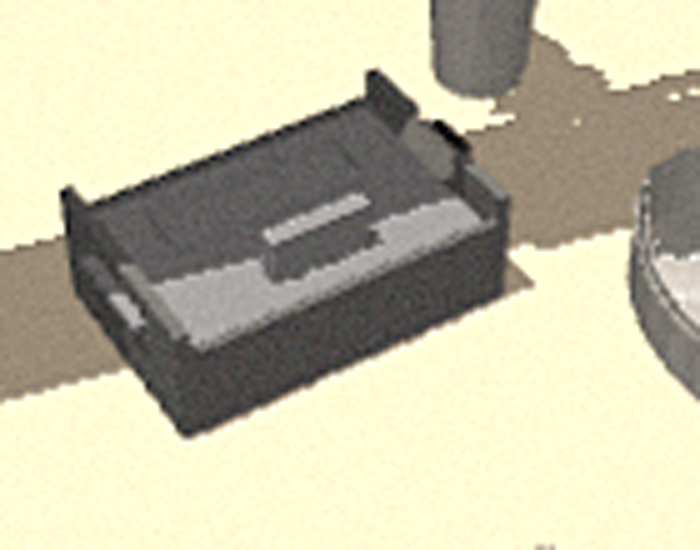

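The catch bar ((335-440, 245-280) in the crop) lies over the plate's end. The plate lies flat in the case, shifted about 2 mm towards -x, which is within play. The fingers met a hard stop at tip z of about 55, which is the home height. Next I'll fit the battery from the earlier tray picture.

```bash
python3 - <<'E'
from h import *
zoom("tray1","b1",290,390,180,280,6,[(4,[547.5,-361.5],np.radians(65),BT,(0,255,0))],1.5)
E
```

```text
(no output)
```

View pics/b1.png

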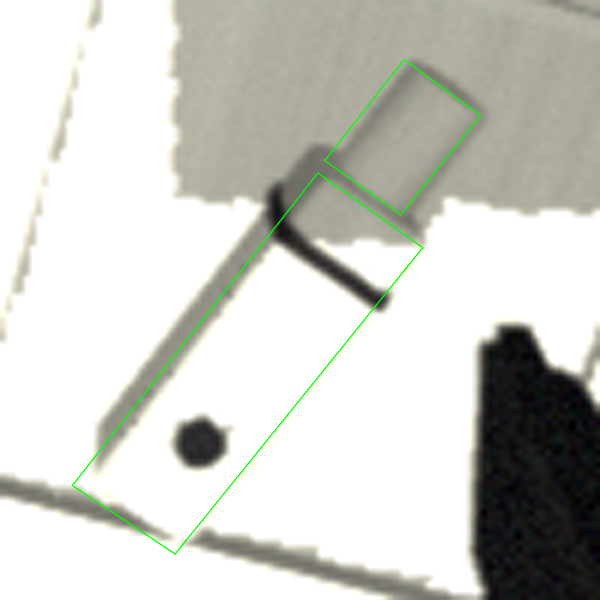

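```bash
python3 - <<'E'
from h import *
print(cur()[1])
rel([532,-395,210],tool(np.radians(-25)))
E
```

```text
[723.32  69.69 192.2 ]
xyz [-1.69, -41.8, -27.91] ang [126.3, -0.0, 0.2] rows>= 14.7
```

arm_command(
  moves=[
    {"xyz": [-1.7,-41.8,-27.9],"angular": [126.3,0,0],"claw": 45},
    {"xyz": [-1.7,-41.8,-27.9],"angular": [126.3,0,0],"claw": 45},
    {"xyz": [-1.7,-41.8,-27.9],"angular": [126.3,0,0],"claw": 45},
    {"xyz": [-1.7,-41.8,-27.9],"angular": [126.3,0,0],"claw": 45},
    {"xyz": [-1.7,-41.8,-27.9],"angular": [126.3,0,0],"claw": 45},
    {"xyz": [-1.7,-41.8,-27.9],"angular": [126.3,0,0],"claw": 45},
    {"xyz": [-1.7,-41.8,-27.9],"angular": [126.3,0,0],"claw": 45},
    {"xyz": [-1.7,-41.8,-27.9],"angular": [126.3,0,0],"claw": 45},
    {"xyz": [-1.7,-41.8,-27.9],"angular": [126.3,0,0],"claw": 45},
    {"xyz": [-1.7,-41.8,-27.9],"angular": [126.3,0,0],"claw": 45},
    {"xyz": [-1.7,-41.8,-27.9],"angular": [126.3,0,0],"claw": 45},
    {"xyz": [-1.7,-41.8,-27.9],"angular": [126.3,0,0],"claw": 45},
  ],
)

```text
time_s: 23.5
tcp_pos: [529.7, -396.3, 208.6]
tcp_rot: [-0.509, -0.491, 0.511, -0.489]
wrist_force: [-1.1, 0.7, 0.4]
grip_width: 0.449
```

```bash
python3 - <<'E'
from h import *
print(cur()[1])
rel([532,-395,210],tool(np.radians(-25)))
E
```

```text
[ 529.65 -396.29  208.6 ]
xyz [-0.14, 0.23, -0.14] ang [22.7, 0.1, 0.2] rows>= 2.6
```

arm_command(
  moves=[
    {"xyz": [-0.1,0.2,-0.1],"angular": [22.7,0,0],"claw": 42},
    {"xyz": [-0.1,0.2,-0.1],"angular": [22.7,0,0],"claw": 42},
    {"xyz": [-0.1,0.2,-0.1],"angular": [22.7,0,0],"claw": 42},
    {"xyz": [-0.1,0.2,-0.1],"angular": [22.7,0,0],"claw": 42},
    {"xyz": [-0.1,0.2,-0.1],"angular": [22.7,0,0],"claw": 42},
  ],
)

```text
time_s: 24.0
tcp_pos: [530.9, -394.9, 208.7]
tcp_rot: [-0.595, -0.381, 0.597, -0.379]
wrist_force: [1.2, -0.2, -0.3]
grip_width: 0.423
```

```bash
python3 - <<'E'
from h import *
im,cal,s=shot("wrist","b2"); print(s["time_s"],s["tcp_pos"],np.degrees(yaw_now(R.from_quat(s["tcp_rot"]))))
for n in ("battery_mid","battery"):
    r=pinpoint("wrist",n); print(n,[(np.array(d["location"]),round(d["score"],2)) for d in r[:2]])
zoom("b2","b2z",230,400,70,270,3,[(4,[547.5,-361.5],np.radians(65),BT,(0,255,0))],1.2)
E
```

```text
24.0 [ 530.92 -394.87  208.75] -24.920028944921583
battery_mid [(array([ 542.6, -369.4,   13.9]), 0.84)]
battery [(array([ 549.9, -363.8,    1. ]), 0.89)]
```

View pics/b2z.png

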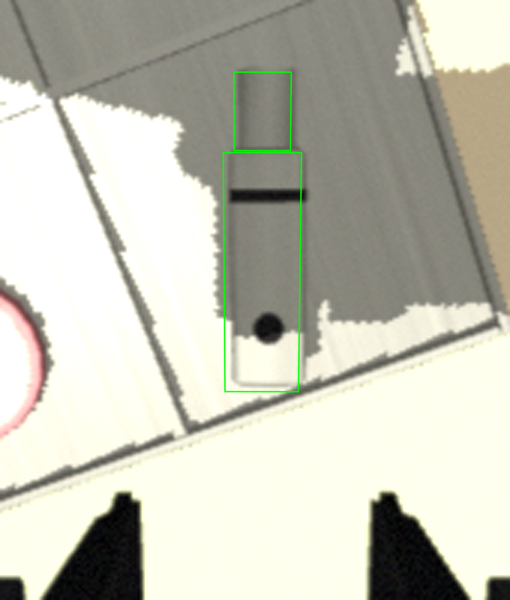

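```bash
python3 - <<'E'
from h import *
rel([546,-367.9,85],tool(np.radians(-25)))
rel([546,-367.9,35.5],tool(np.radians(-25)))
E
```

```text
xyz [12.43, 0.22, -3.11] ang [0.0, 0.1, 0.2] rows>= 2.6
xyz [17.38, 0.23, -3.11] ang [0.0, 0.1, 0.2] rows>= 3.5
```

arm_command(
  moves=[
    {"xyz": [10,0.2,-3.1],"angular": [0,0,0],"claw": 42},
    {"xyz": [10,0.2,-3.1],"angular": [0,0,0],"claw": 42},
    {"xyz": [12.4,0.2,-3.1],"angular": [0,0,0],"claw": 42},
    {"xyz": [15,0.2,-3.1],"angular": [0,0,0],"claw": 42},
    {"xyz": [17.3,0.2,-3.1],"angular": [0,0,0],"claw": 42},
    {"xyz": [17.4,0.2,-3.1],"angular": [0,0,0],"claw": 42},
    {"xyz": [17.4,0.2,-3.1],"angular": [0,0,0],"claw": 42},
    {"xyz": [17.4,0.2,-3.1],"angular": [0,0,0],"claw": 0},
    {"xyz": [17.4,0.2,-3.1],"angular": [0,0,0],"claw": 0},
    {"xyz": [17.4,0.2,-3.1],"angular": [0,0,0],"claw": 0},
    {"xyz": [17.4,0.2,-3.1],"angular": [0,0,0],"claw": 0},
  ],
)

```text
time_s: 25.25
tcp_pos: [546.6, -368.6, 37.2]
tcp_rot: [-0.596, -0.38, 0.597, -0.38]
wrist_force: [-0.8, -0.2, 5.6]
grip_width: 0.249
```

```bash
python3 - <<'E'
from h import *
im,cal,s=shot("wrist","b3"); p=s["tcp_pos"];y=yaw_now(R.from_quat(s["tcp_rot"])); print(s["time_s"],p,s["grip_width"],s["wrist_force"],np.degrees(y))
b=p[:2]+7*np.array([np.cos(y+np.pi/2),np.sin(y+np.pi/2)]); print(b)
zoom("b3","b3z",240,400,90,300,2.8,[(4,b,y+np.pi/2,BT,(0,255,0))],1.4)
def tgt(x,y,z): return CPOS+R.from_euler('z',CYAW).apply([x,y,z])
P=tgt(-2-7,22,0); 
for z in (130,): rel([P[0],P[1],z],tool(np.radians(-78.8)))
rel([p[0],p[1],130],tool(y))
E
```

```text
25.25 [ 546.59 -368.64   37.16] 0.2494456487340426 [-0.83 -0.15  5.58] -24.971363389577977
[ 549.55 -362.29]
xyz [-9.36, -16.55, -39.6] ang [53.8, 0.1, -0.0] rows>= 8.8
xyz [-9.28, -0.01, 0.02] ang [0.0, 0.1, 0.0] rows>= 1.9
```

View pics/b3z.png

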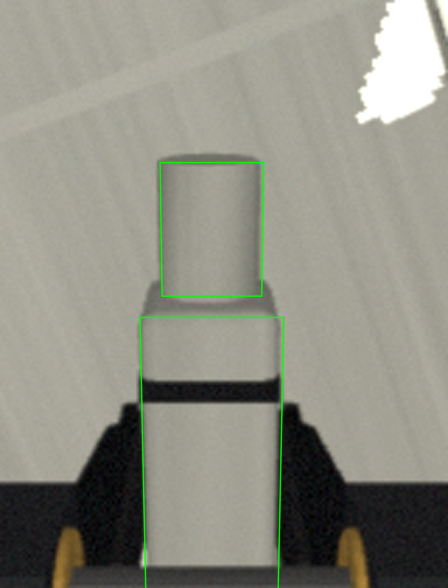

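arm_command(
  moves=[
    {"xyz": [-5,0,0],"angular": [0,0,0],"claw": 0},
    {"xyz": [-10,-0.5,-1],"angular": [0,0,0],"claw": 0},
    {"xyz": [-10,-16.5,-39.6],"angular": [53.8,0,0],"claw": 0},
    {"xyz": [-10,-16.5,-39.6],"angular": [53.8,0,0],"claw": 0},
    {"xyz": [-10,-16.5,-39.6],"angular": [53.8,0,0],"claw": 0},
    {"xyz": [-10,-16.5,-39.6],"angular": [53.8,0,0],"claw": 0},
    {"xyz": [-10,-16.5,-39.6],"angular": [53.8,0,0],"claw": 0},
    {"xyz": [-10,-16.5,-39.6],"angular": [53.8,0,0],"claw": 0},
    {"xyz": [-10,-16.5,-39.6],"angular": [53.8,0,0],"claw": 0},
    {"xyz": [-10,-16.5,-39.6],"angular": [53.8,0,0],"claw": 0},
    {"xyz": [-10,-16.5,-39.6],"angular": [53.8,0,0],"claw": 0},
    {"xyz": [-10,-16.5,-39.6],"angular": [53.8,0,0],"claw": 0},
  ],
)

```text
time_s: 26.5
tcp_pos: [563.5, 63.6, 135.7]
tcp_rot: [-0.702, -0.071, 0.705, -0.071]
wrist_force: [0.1, -0.0, -2.4]
grip_width: 0.249
```

```bash
python3 - <<'E'
from h import *
im,cal,s=shot("wrist","b4"); p=s["tcp_pos"];y=yaw_now(R.from_quat(s["tcp_rot"])); print(s["time_s"],p,s["grip_width"],s["wrist_force"],np.degrees(y))
C=R.from_euler('z',CYAW)
M=R.from_euler('z',y+np.pi/2); b=p-[0,0,33.2]+M.apply([7,0,0]); print("bat in case",C.inv().apply(b-CPOS))
zoom2("b4","b4z",150,500,30,300,2.2,[(M,b,BT,(0,255,0)),(C,CPOS+C.apply([-2,0,50]),DIV,(255,0,255))],1.3)
P=CPOS+C.apply([-9,22,0]); rel([P[0],P[1],90],tool(np.radians(-78.8)))
E
```

```text
26.5 [563.48  63.55 135.72] 0.2494436296558121 [ 0.08 -0.03 -2.39] -78.49641036967236
bat in case [ -1.78  25.28 102.52]
xyz [4.57, 0.14, -0.02] ang [0.2, 0.2, -0.1] rows>= 0.9
```

View pics/b4z.png

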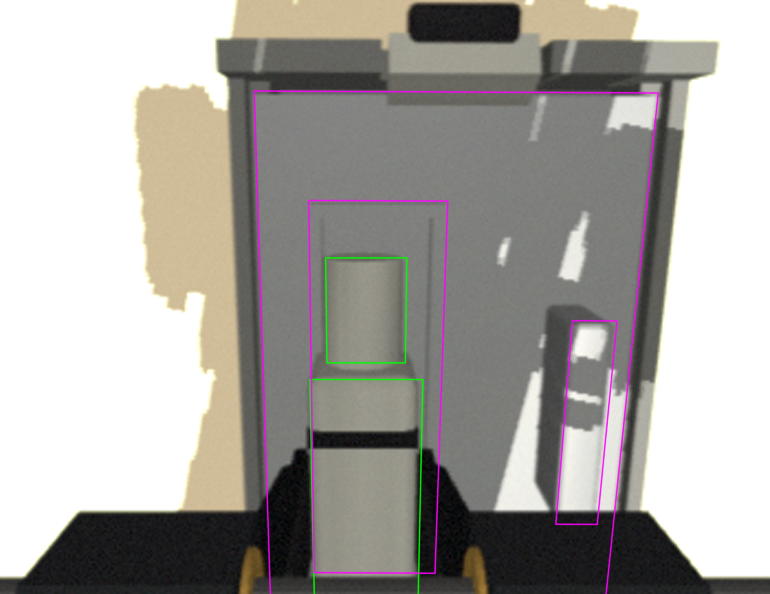

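```bash
python3 - <<'E'
from h import *
s,p,q=cur();C=R.from_euler('z',CYAW);print(p,C.inv().apply(p-CPOS))
P=CPOS+C.apply([-9,21.5,0]); rel([P[0],P[1],104],tool(np.radians(-78.8)))
E
```

```text
[563.61  61.74 135.71] [ -9.01  23.44 135.71]
xyz [3.17, 0.19, -0.01] ang [0.2, 0.2, -0.1] rows>= 0.6
```

arm_command(
  moves=[
    {"xyz": [2,0.2,0],"angular": [0,0,0],"claw": 0},
    {"xyz": [3,0.2,0],"angular": [0,0,0],"claw": 0},
    {"xyz": [3,0.2,0],"angular": [0,0,0],"claw": 0},
    {"xyz": [3,0.2,0],"angular": [0,0,0],"claw": 0},
  ],
)

```text
time_s: 26.95
tcp_pos: [563.7, 58.9, 105.4]
tcp_rot: [-0.702, -0.069, 0.705, -0.07]
wrist_force: [0.2, -0.4, -1.4]
grip_width: 0.245
```

```bash
python3 - <<'E'
from h import *
im,cal,s=shot("wrist","b5"); p=s["tcp_pos"];y=yaw_now(R.from_quat(s["tcp_rot"])); print(s["time_s"],p,s["grip_width"],s["wrist_force"],np.degrees(y))
C=R.from_euler('z',CYAW)
M=R.from_euler('z',y+np.pi/2); b=p-[0,0,33.2]+M.apply([7,0,0]); print("bat in case",C.inv().apply(b-CPOS))
zoom2("b5","b5z",150,500,30,300,2.2,[(M,b,BT,(0,255,0)),(C,CPOS+C.apply([-2,0,50]),DIV,(255,0,255))],1.3)
P=CPOS+C.apply([-9,22,0]); rel([P[0],P[1],89],tool(np.radians(-78.8)))
E
```

```text
26.95 [563.69  58.89 105.38] 0.24467111431495503 [ 0.16 -0.36 -1.4 ] -78.64646601058055
bat in case [-2.49 20.64 72.18]
xyz [1.7, -0.14, -0.0] ang [0.2, 0.2, -0.1] rows>= 0.3
```

View pics/b5z.png

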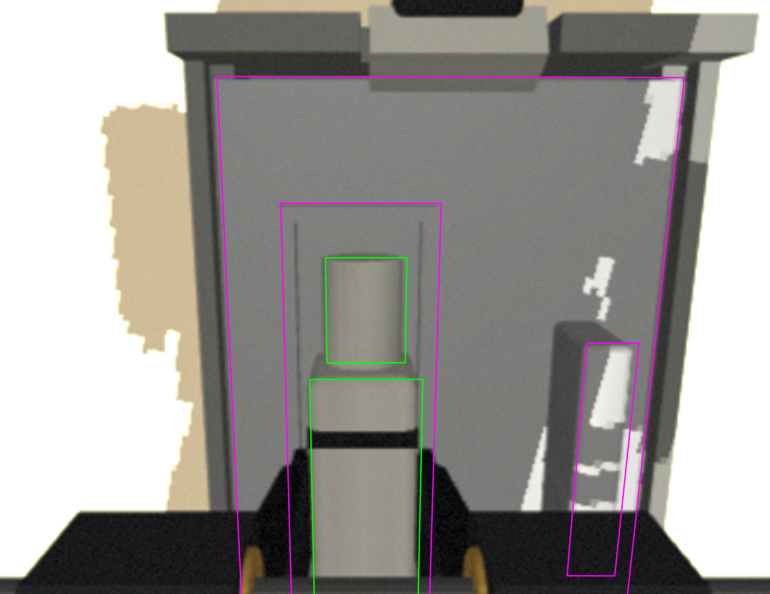

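arm_command(
  moves=[
    {"xyz": [0.7,-0.15,0],"angular": [0,0,0],"claw": 0},
    {"xyz": [1.2,-0.15,0],"angular": [0,0,0],"claw": 0},
    {"xyz": [1.6,-0.15,0],"angular": [0,0,0],"claw": 0},
    {"xyz": [1.6,-0.15,0],"angular": [0,0,0],"claw": 0},
  ],
)

```text
time_s: 27.4
tcp_pos: [563.2, 60.5, 89.1]
tcp_rot: [-0.702, -0.069, 0.705, -0.071]
wrist_force: [-0.6, -0.4, -1.7]
grip_width: 0.25
```

```bash
python3 - <<'E'
from h import *
im,cal,s=shot("wrist","b6"); p=s["tcp_pos"];y=yaw_now(R.from_quat(s["tcp_rot"])); print(s["time_s"],p,s["grip_width"],s["wrist_force"],np.degrees(y))
C=R.from_euler('z',CYAW)
M=R.from_euler('z',y+np.pi/2); b=p-[0,0,33.2]+M.apply([7,0,0]); print("bat in case",C.inv().apply(b-CPOS))
zoom2("b6","b6z",150,500,30,300,2.2,[],1.3)
E
```

```text
27.4 [563.17  60.5   89.06] 0.25038504198395084 [-0.57 -0.36 -1.68] -78.63195566166387
bat in case [-2.68 22.32 55.86]
```

View pics/b6z.png

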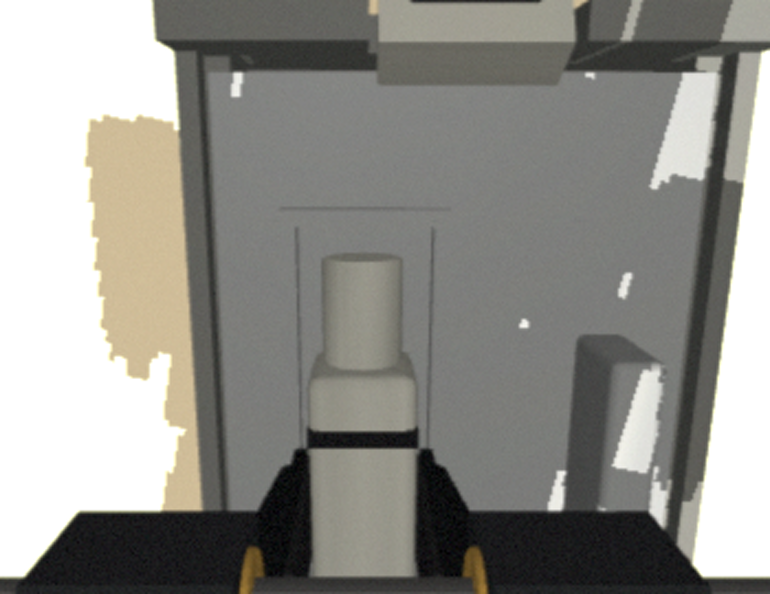

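The battery ((310-418) in the crop) lies between the trough ridges (297-433), about 1 mm above the floor. I'll release it and back off.

arm_command(
  moves=[
    {"xyz": [0.08,0,0],"angular": [0,0,0],"claw": 0},
    {"xyz": [0.08,0,0],"angular": [0,0,0],"claw": 38},
    {"xyz": [0.08,0,0],"angular": [0,0,0],"claw": 38},
    {"xyz": [0.08,0,0],"angular": [0,0,0],"claw": 38},
    {"xyz": [-3,0,0],"angular": [0,0,0],"claw": 38},
    {"xyz": [-8,0,0],"angular": [0,0,0],"claw": 38},
    {"xyz": [-14,0,2],"angular": [0,0,0],"claw": 38},
    {"xyz": [-16,0,3],"angular": [0,0,0],"claw": 38},
    {"xyz": [-16,0,3],"angular": [0,0,0],"claw": 38},
    {"xyz": [-16,0,3],"angular": [0,0,0],"claw": 38},
  ],
)

```text
time_s: 28.45
tcp_pos: [535.1, 54.9, 250.9]
tcp_rot: [-0.703, -0.069, 0.704, -0.071]
wrist_force: [0.7, -0.3, -0.4]
grip_width: 0.381
```

```bash
python3 - <<'E'
from h import *
im,cal,s=shot("wrist","e1"); p=s["tcp_pos"]; print(s["time_s"],p,s["grip_width"],s["wrist_force"])
C=R.from_euler('z',CYAW)
zoom2("e1","e1z",150,500,30,300,2.2,[(C,CPOS+C.apply([-2,0,50]),DIV,(255,0,255)),(C,CPOS+C.apply([-2.7,22.3,55]),BT,(0,255,0))],1.2)
im,cal,s=shot("side","e1s"); cv2.imwrite("pics/e1s2.png",cv2.resize(np.clip(im[140:250,260:400]*1.6,0,255).astype(np.uint8),None,fx=5,fy=5,interpolation=cv2.INTER_CUBIC))
for n in ("divider","trough","battery","battery_mid","tongue_end","press_spot"):
  for c in ("wrist","side"):
    r=pinpoint(c,n); print(n,c,[(C.inv().apply(np.array(d["location"])-CPOS),round(d["score"],2)) for d in r[:1]])
E
```

```text
28.45 [535.06  54.89 250.94] 0.38134437701355195 [ 0.67 -0.3  -0.44]
divider wrist [(array([-1.43, -0.02, 46.9 ]), 0.76)]
divider side [(array([-8.09,  2.93, 52.3 ]), 0.9)]
trough wrist [(array([-4.67, 21.72, 58.1 ]), 0.71)]
trough side [(array([-6.1 , 20.17, 53.7 ]), 0.75)]
battery wrist [(array([-1.16, 19.9 , 52.3 ]), 0.86)]
battery side [(array([-5.  , 22.09, 55.7 ]), 0.64)]
battery_mid wrist [(array([-16.07,  23.37,  65.6 ]), 0.55)]
battery_mid side [(array([-12.44,  23.16,  69.  ]), 0.57)]
tongue_end wrist [(array([-105.2 ,    1.05,   52.2 ]), 0.65)]
tongue_end side [(array([-104.49,   -1.53,   54.3 ]), 0.76)]
press_spot wrist [(array([74.36,  1.28, 58.2 ]), 0.84)]
press_spot side [(array([76.98, -0.46, 52.1 ]), 0.71)]
```

View pics/e1z.png

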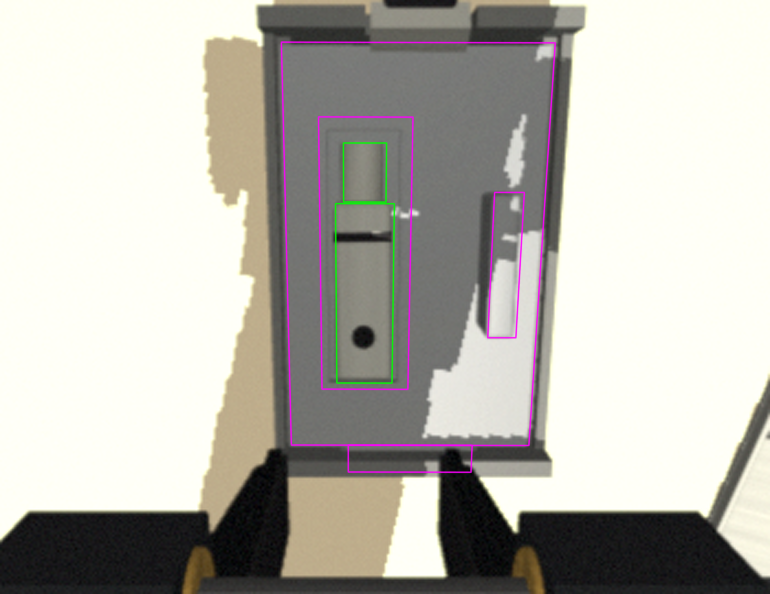

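View pics/e1s2.png

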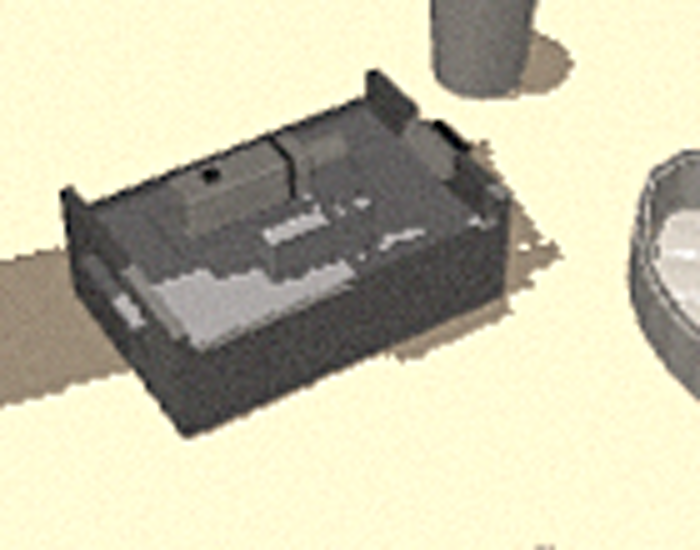

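The battery lies in the trough and the plate matches its flat home overlay. One last check: is the catch back at rest?

```bash
python3 - <<'E'
from h import *
C=R.from_euler('z',CYAW)
L=[rect(85,85.01,-20,20,59)]
zoom2("e1","e1c",290,440,25,75,5,[(C,CPOS,L,(0,255,0)),(C,CPOS+C.apply([6,0,0]),L,(0,0,255))],1.3)
zoom2("p6","p6c",440,540,80,260,3.3,[(C,CPOS,L,(0,255,0)),(C,CPOS+C.apply([6,0,0]),L,(0,0,255))],1.3)
shot("side","f"); im,_,_=shot("top","ft"); cv2.imwrite("pics/ft2.png",cv2.resize(np.clip(im[90:300,160:500]*1.8,0,255).astype(np.uint8),None,fx=2.2,fy=2.2))
E
```

```text
(no output)
```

View pics/e1c.png

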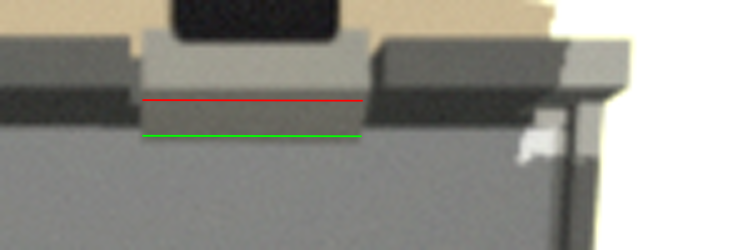

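View pics/p6c.png

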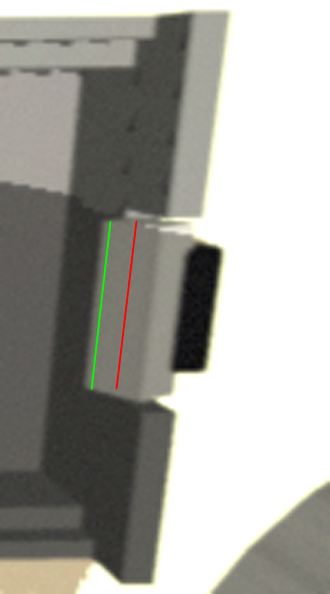

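View pics/ft2.png

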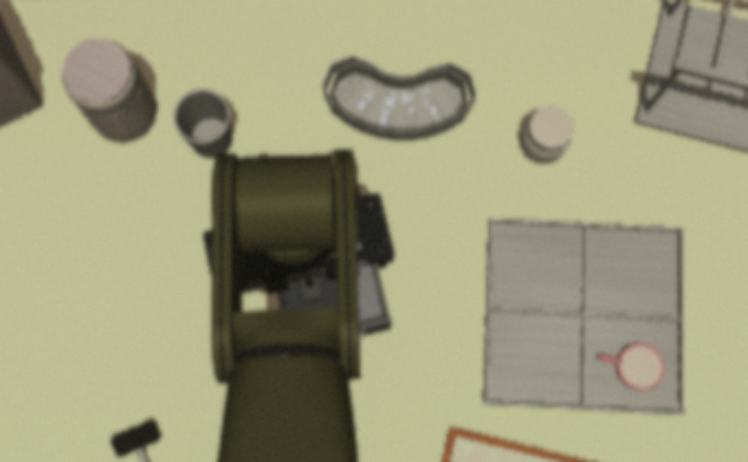

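The catch edge sits on its rest line (green) and overlaps the plate's end. The tray holds only the pink piece, and the dishes, jar and cup haven't moved. I'm handing it in.

```bash
python3 - <<'E'
from bench import *
print(state()["time_s"],state()["wrist_force"]); print(close_job())
E
```

```text
29.25 [-0.56339268 -0.06316047 -0.97179454]
the job is handed in; nothing more can be done
None
```

I packed the loan case as asked and handed it in at 29.3 s of the 72 s allowed.

- **Chestpiece and bell:** both lie in their matching cavities with stems in their slots. I checked this in the wrist picture before covering them.
- **Divider:** I put it in tilted 11 degrees with the tongue through the slot. I then pressed the other end with closed fingertips to a hard stop at the home height, with about 15 N and the tips at z of about 55.
- **Catch:** in the last wrist picture its edge is on the rest line and over the plate's end.
- **Battery handle:** it lies flat between the trough ridges.
- **Left alone:** the tray holds only the pink chestpiece. The kidney dishes, jar and cup were never touched and look unmoved.

**Disagreements in the last checks:**
- The plate sits about 2 mm towards the tongue end, which is within its play.
- The side camera's network put the divider's centre at x = -8, and its trough reading was also off, at x = -6. The wrist camera put the centre at x = -1.4, the tongue and press-spot readings from both cameras fit home, and the overlay at -2 fits the picture. I took the side readings as network error.
- I never saw a clear force peak as the catch snapped, because I only read forces between steps. That it snapped rests on the hard stop and the pictures.

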